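Fix the eyes of cast jigs with a UV lamp and pack them in the lure case

TASK

The stick-on eyes of the jigs on the mat still have to be fixed with UV light: take the lamp from its cradle and, going along the row from the robot's left to its right, shine it straight down onto each eye from about 4 cm above, keeping it steady there for three full seconds and never touching a jig with it. Lay the lamp back in its cradle as it was, and put each jig face up in the cavity cut to its outline in the lure case, fully down and flat. There may be three or four jigs; leave everything else on the bench alone.

Things in the scene. Friction and masses are not known exactly. Their poses are not given: they have to be found in the camera images.
- lamp: cordless UV lamp, 130 g: white square pen body 126 x 26 x 26 mm with a black neck and a head bent down 60 degrees at its front. Origin at the middle of the body's underside, x towards the head, z up as it lies in the cradle; the body spans x = -63 to +63, z = 0 to 26 mm. Grip across y (26 mm) on the grey band at x = 0 (centre of mass x about +9 mm). It lights by itself when lifted
- lamp_lens (a point): centre of the lamp's round violet lens (19 mm across with its rim), in the lamp body's frame at x = +103, y = 0, z = -13 mm. z here is the beam, pointing out of the lens, 60 degrees below the body's x axis: to shine straight down the body is pitched 30 degrees nose down; y is the body's y
- cradle: fixed white charging cradle, base 150 x 70 x 12 mm; forked supports 14 mm thick at x = +-46 mm, top of their floor z = 50, flared cheeks 2 mm clear of the lamp's sides up to z = 69 mm; back stop at x = -67 mm. Origin under its centre, x towards the lamp's head. The lamp lies in it with its origin at (0, 0, 50 mm) and the same axes; fingers have 78 mm along x between the forks
- mat: fixed dark work mat 160 x 320 mm, 4 mm thick, origin under its centre; the jigs lie on it in a row along its y axis, about 75 mm apart, in the order minnow, fish, diamond, spoon from +y to -y (one of them may be missing). It is on the left or on the right of the cradle
- minnow: long narrow blue jig, 88 x 18 mm outline with tapered ends, parallel sides from x = -34 to +34 mm (grip across y, 18 mm); the same turned half round. Flat cast metal, 12 mm thick, about 100 g, face up on the mat, first from the left (the robot's left, +y). Origin on the underside, x along its length, z up out of the face with the eye
- minnow_eye (a point): centre of the minnow's stick-on eye, a white disc 11 mm across with a black pupil, on the jig's top face at x = +30 mm, y = 0, z = 12 mm
- fish: orange fish-shaped jig, 70 mm long: nose at x = +36, body 26 mm wide with parallel sides from x = 0 to +24 mm, waist 14 mm wide at x = -18, flared tail 30 mm wide at x = -34 (grip across y at x = +10 to +14, 26 mm). Flat cast metal, 12 mm thick, about 100 g, face up on the mat, second from the left. Origin on the underside, x along its length, z up out of the face with the eye
- fish_eye (a point): centre of the fish's stick-on eye, a white disc 11 mm across with a black pupil, on the jig's top face at x = +22 mm, y = 0, z = 12 mm
- diamond: green diamond-shaped jig, 76 x 30 mm, parallel sides 30 mm apart only from x = -9 to +9 mm (grip there, across y), tapering to 8 mm wide ends; the same turned half round. Flat cast metal, 12 mm thick, about 100 g, face up on the mat, third from the left. Origin on the underside, x along its length, z up out of the face with the eye
- diamond_eye (a point): centre of the diamond's stick-on eye, a white disc 11 mm across with a black pupil, on the jig's top face at x = +18 mm, y = 0, z = 12 mm
- spoon: round red jig, a 12-sided disc 40 mm across its flats (one pair of flats faces +y and -y: grip there, across y) with a tab 11 mm wide reaching to x = +34 mm. Flat cast metal, 12 mm thick, about 100 g, face up on the mat, last, at the right end. Origin on the underside, x along its length, z up out of the face with the eye
- spoon_eye (a point): centre of the spoon's stick-on eye, a white disc 11 mm across with a black pupil, on the jig's top face at x = +4 mm, y = 0, z = 12 mm
- insert_minnow: fixed dark foam insert 108 x 68 x 10 mm with a yellow-floored cavity in the minnow's outline, 2 mm larger all round, 7 mm deep. Origin under its centre; the seated jig has the same axes, origin at (0, 0, 3 mm), and stands 5 mm proud. The four inserts lie in any order along y, 68 mm apart, in a black lure case, both with their top 13 mm above the table
- insert_fish: fixed dark foam insert 108 x 68 x 10 mm with a yellow-floored cavity in the fish's outline, 2 mm larger all round, 7 mm deep. Origin under its centre; the seated jig has the same axes, origin at (0, 0, 3 mm), and stands 5 mm proud. The four inserts lie in any order along y, 68 mm apart, in a black lure case, both with their top 13 mm above the table
- insert_diamond: fixed dark foam insert 108 x 68 x 10 mm with a yellow-floored cavity in the diamond's outline, 2 mm larger all round, 7 mm deep. Origin under its centre; the seated jig has the same axes, origin at (0, 0, 3 mm), and stands 5 mm proud. The four inserts lie in any order along y, 68 mm apart, in a black lure case, both with their top 13 mm above the table
- insert_spoon: fixed dark foam insert 108 x 68 x 10 mm with a yellow-floored cavity in the spoon's outline, 2 mm larger all round, 7 mm deep. Origin under its centre; the seated jig has the same axes, origin at (0, 0, 3 mm), and stands 5 mm proud. The four inserts lie in any order along y, 68 mm apart, in a black lure case, both with their top 13 mm above the table
- tape: roll of paper tape lying flat, 60 mm across, 19 mm high; not part of the job
- resin: amber bottle, 42 mm across, 95 mm high, standing; not part of the job
- jar: clear jar with yellow cap, 64 mm across, 65 mm high, standing; not part of the job
- cup: clear plastic cup, 72 mm across, 85 mm high, standing; not part of the job
- pliers: yellow-handled pliers lying flat, 155 mm long; not part of the job
- driver: red screwdriver lying flat, 150 mm long; not part of the job
- brush: small paint brush lying flat, 150 mm long; not part of the job

How it is judged (in metres and radians):
On the way, in this order (a step that is already met when the one before it is completed fails the run):
1. lamp held on the minnow's eye for 3 s, jig on the mat: eye within 12 mm of the beam axis in its x and y, 20 to 70 mm from the lens, beam within 25 degrees of square to the face (x of minnow_eye in the frame of lamp_lens between -0.012 and 0.012 m and y of minnow_eye in the frame of lamp_lens between -0.012 and 0.012 m and z of minnow_eye in the frame of lamp_lens between 0.02 and 0.07 m and angle between the z axis of minnow and the z axis of lamp_lens, either way round below 0.44 rad and x of minnow in the frame of mat between -0.12 and 0.12 m and y of minnow in the frame of mat between -0.2 and 0.2 m), for 2.8 s.
2. lamp held on the fish's eye for 3 s, jig on the mat: eye within 12 mm of the beam axis in its x and y, 20 to 70 mm from the lens, beam within 25 degrees of square to the face (x of fish_eye in the frame of lamp_lens between -0.012 and 0.012 m and y of fish_eye in the frame of lamp_lens between -0.012 and 0.012 m and z of fish_eye in the frame of lamp_lens between 0.02 and 0.07 m and angle between the z axis of fish and the z axis of lamp_lens, either way round below 0.44 rad and x of fish in the frame of mat between -0.12 and 0.12 m and y of fish in the frame of mat between -0.2 and 0.2 m), for 2.8 s.
3. lamp held on the diamond's eye for 3 s, jig on the mat: eye within 12 mm of the beam axis in its x and y, 20 to 70 mm from the lens, beam within 25 degrees of square to the face (x of diamond_eye in the frame of lamp_lens between -0.012 and 0.012 m and y of diamond_eye in the frame of lamp_lens between -0.012 and 0.012 m and z of diamond_eye in the frame of lamp_lens between 0.02 and 0.07 m and angle between the z axis of diamond and the z axis of lamp_lens, either way round below 0.44 rad and x of diamond in the frame of mat between -0.12 and 0.12 m and y of diamond in the frame of mat between -0.2 and 0.2 m), for 2.8 s.
4. lamp held on the spoon's eye for 3 s, jig on the mat: eye within 12 mm of the beam axis in its x and y, 20 to 70 mm from the lens, beam within 25 degrees of square to the face (x of spoon_eye in the frame of lamp_lens between -0.012 and 0.012 m and y of spoon_eye in the frame of lamp_lens between -0.012 and 0.012 m and z of spoon_eye in the frame of lamp_lens between 0.02 and 0.07 m and angle between the z axis of spoon and the z axis of lamp_lens, either way round below 0.44 rad and x of spoon in the frame of mat between -0.12 and 0.12 m and y of spoon in the frame of mat between -0.2 and 0.2 m), for 2.8 s.
5. the lamp is back in its cradle (x of lamp in the frame of cradle between -0.012 and 0.012 m and y of lamp in the frame of cradle between -0.006 and 0.006 m and z of lamp in the frame of cradle between 0.046 and 0.054 m and angle between the x axis of lamp and the x axis of cradle, either way round below 0.1 rad and angle between the z axis of lamp and the z axis of cradle, either way round below 0.1 rad and x of lamp_lens in the frame of cradle above 0.08 m and linear speed of lamp below 0.02 m/s), for 0.3 s.
At the end, for the whole second after the job is handed in: Every jig that is there lies face up at rest in the cavity of its own outline, within 5 mm of its centre, level within 6 degrees and down to within 2.5 mm of the cavity's floor; the lamp rests in its cradle within 12 mm along it, 6 mm across it and 4 mm in height, with the head at the same end (all of step 5 and x of minnow in the frame of insert_minnow between -0.005 and 0.005 m and y of minnow in the frame of insert_minnow between -0.005 and 0.005 m and z of minnow in the frame of insert_minnow between 0.001 and 0.0055 m and angle between the z axis of minnow and the z axis of insert_minnow, either way round below 0.1 rad and angle between each of minnow, fish, diamond, spoon's own z axis and vertical below 0.3 rad and linear speed of each of minnow, fish, diamond, spoon below 0.02 m/s and x of fish in the frame of insert_fish between -0.005 and 0.005 m and y of fish in the frame of insert_fish between -0.005 and 0.005 m and z of fish in the frame of insert_fish between 0.001 and 0.0055 m and angle between the z axis of fish and the z axis of insert_fish, either way round below 0.1 rad and x of diamond in the frame of insert_diamond between -0.005 and 0.005 m and y of diamond in the frame of insert_diamond between -0.005 and 0.005 m and z of diamond in the frame of insert_diamond between 0.001 and 0.0055 m and angle between the z axis of diamond and the z axis of insert_diamond, either way round below 0.1 rad and x of spoon in the frame of insert_spoon between -0.005 and 0.005 m and y of spoon in the frame of insert_spoon between -0.005 and 0.005 m and z of spoon in the frame of insert_spoon between 0.001 and 0.0055 m and angle between the z axis of spoon and the z axis of insert_spoon, either way round below 0.1 rad); the robot touches nothing.
It fails at once if the lamp touches a jig (contact force between lamp and minnow above 1 N or contact force between lamp and fish above 1 N or contact force between lamp and diamond above 1 N or contact force between lamp and spoon above 1 N).
It fails at once if a thing that is not part of the job is moved by more than 3 cm (distance of any of tape, resin, jar, cup, pliers, driver, brush from where it was at the start of the episode above 0.03 m).
Of minnow, fish, diamond, spoon only 3 to 4 are there at a start; the rules pass over those that are not, and their reading is None.
At some moment in a run one of minnow, fish, diamond, spoon may be knocked a few centimetres aside while the robot is not near it.
It also fails if it takes over 210 s, if anything falls off the work surface, if the arm or the gripper's body presses on something with over 40 N, if the wrist force passes 120 N, or if a joint passes its speed limit or range.

ROBOT

A 6-joint arm with a two-finger parallel gripper is mounted at the origin on the work surface. World frame = base frame: x ahead of the robot, y to its left, z up, the work surface at z = 0. Lengths are in m, angles in degrees, forces in N, time in s.
With the tool pointing down it reaches from about 0.3 to 0.875 m from the base axis. Payload 6.4 kg.
Tool frame: the origin (TCP) lies midway between the tips of the shut fingers; the grasp point (between the pads) lies 19 mm behind it; z points along the fingers, y is the line along which they close (so a half turn about z gives the same grasp; the last joint's range is limited). The gripper opens to 88 mm and grips with 3 to 60 N. Pads are 18 mm wide; open, the fingers measure 123 mm over their backs; the gripper's body (75 mm by 187 mm) begins 45 mm behind the grasp point.
Start: joints at [-84.414, 10.359, 92.074, -0, 77.567, -11.82], TCP at [0.172, -0.549, 0.239] pointing down, gripper open.
Joint ranges: [-171.53, 171.53], [-51.25, 118.39], [17.06, 147.69], [-65.23, 245.23], [0, 150.52], [-178.68, 178.68]. Speed limits (degrees/s): [147.25, 147.25, 172.46, 180, 180, 180].

INTERFACE

Orientations are given as [roll, pitch, yaw] about the fixed x, y, z axes, in that order (R = Rz(yaw) Ry(pitch) Rx(roll)).
In Python, from bench import robot gives the robot as it stands.
- The arm moves only by the shell command python3 shift.py 'ROWS' [OPENING] [FORCE]. ROWS is a JSON list of rows, 1 to 5 of them, each an object with the fields tx, ty, tz (the shift in units of 25 mm), rx, ry, rz (a rotation vector in units of 5 degrees); a field left out counts as zero; each row is the pose to reach, as a shift and turn from the pose commanded when the command began, along the tool's axes at that moment; what a row does not reach only later rows make up. A row lasts 1/8 s, in which the tool goes at most 0.0625 m and 10.7 degrees, less where a joint would pass 70% of its speed; a pose out of reach is approached as far as the arm can. OPENING is the opening from 0.0 (shut) to 1.0 (fully open), set as the command begins (- or left out keeps the last). The fingers move at their own pace and stop on an object; FORCE is the grip in N (left out, the last holds). Time passes only in rows, so rows that do not move let the fingers close. It prints the time, the measured TCP pose, the force, the opening and the grip force at its end. Input that does not fit is refused with a message, and nothing moves.
- robot.state(): the state, without advancing time (a new reading comes with each control period).
- robot.snapshot(name): name is "scene" or "side" or "wrist"; returns a dict with "color" (384x512x3 uint8, red, green, blue), "camera_matrix" (3x3 intrinsics, pixels), "R" (3x3) and "t" (3): a world point X has camera coordinates R X + t. Camera axes: x right, y down, z forward; pixel columns grow to the right and rows downward; lengths in m; the calibration is good to about 2 mm. The wrist camera is an equidistant fisheye: a pixel r from the principal point sees the ray r / f radians off the axis. A picture is of the moment at which its call begins. There is no depth.
- robot.close_job(): hands the job in; it is judged then, once.
The state is a dict: "time_s": time; "joints": joint angles; "qvel": joint speeds; "effort": joint torques, N m; "position": TCP position; "tcp_rot": TCP orientation; "contact_force": force on the tool from outside, world axes, zero at the start; "wrist_torque": the same for the moment, N m; "gripper_width": opening from 0.0 (shut) to 1.0 (fully open); "finger_force": force on a finger pad.
Only numpy, scipy, OpenCV 4.12 (cv2) and the standard library are available. Lean on these libraries where they do the work, as an engineer would, in place of code of your own. Each camera call takes 0.05 s, during which the arm holds its last target. There are 200 camera calls.

## Working session

There is one attempt and no reset: what is moved stays moved. The work goes in short steps, Python scripts to look and compute and a shell command to move; the robot and the scene stay as the last step left them, time stands still between calls to the robot, and variables do not carry over. Pictures are saved under pics/ and viewed, at most 14 in all, crops included, and the job is handed in when it is done.

```bash
ls; mkdir -p pics
python3 - <<'E'
from bench import robot
import cv2
print(robot.state())
for n in ["scene","side"]:
    s=robot.snapshot(n); cv2.imwrite(f"pics/{n}0.png",s["color"][:,:,::-1])
    print(n,s["camera_matrix"],s["R"],s["t"])
s=robot.snapshot("wrist"); cv2.imwrite("pics/wrist0.png",s["color"][:,:,::-1]); print(s["camera_matrix"],s["R"],s["t"])
E
```

```text
bench.py
pics
shift.py
{'time_s': 0.0, 'joints': array([-8.44133797e+01,  1.04005957e+01,  9.21305867e+01, -1.38520466e-03,
        7.75634413e+01, -1.18188649e+01]), 'qvel': array([ 0.00522695,  0.00646967, -0.00948955, -0.01541067, -0.03206922,
        0.01200371]), 'effort': array([ 4.75509678e-04, -4.33874917e+01, -3.41845751e+01,  7.01833935e-02,
        3.85744823e-02, -1.37163133e-04]), 'position': array([ 0.17197199, -0.54814823,  0.23783186]), 'tcp_rot': array([-1.79907105e+02, -1.80571190e-02,  1.74057700e+01]), 'contact_force': array([0.11267328, 0.57669768, 0.19834643]), 'wrist_torque': array([-0.01439047, -0.0143663 ,  0.0384025 ]), 'finger_force': 0.0, 'gripper_width': 1.00355731005523}
scene [[499.08750964   0.         253.56612572]
 [  0.         499.08750964 183.94317533]
 [  0.           0.           1.        ]] [[-0.70591904  0.70821392 -0.01055184]
 [ 0.41329327  0.39976417 -0.81815481]
 [-0.57521038 -0.58191206 -0.57490118]] [ 0.37488882 -0.1592909   1.65446851]
side [[380.96397545   0.         257.29572405]
 [  0.         380.96397545 188.73487081]
 [  0.           0.           1.        ]] [[ 0.98020901 -0.19784522  0.00689642]
 [-0.14424579 -0.73764678 -0.65959865]
 [ 0.13558556  0.64554976 -0.75158636]] [-0.52753638  0.11668746  0.8280609 ]
[[297.31863964   0.         249.17246173]
 [  0.         297.31863964 188.29743541]
 [  0.           0.           1.        ]] [[ 0.29843627 -0.95442802 -0.00171378]
 [-0.90433589 -0.28334633  0.31920442]
 [-0.30514324 -0.09371234 -0.94768434]] [-0.57432814 -0.04309578  0.39236167]
```
Interesting: fisheye equidistant. View scene and side upscaled? 512x384 is fine. Upscale to 800x600.

Run:
```python
import cv2
for n in ["scene0","side0"]:
    cv2.imwrite(f"pics/{n}b.png",cv2.resize(cv2.imread(f"pics/{n}.png"),(800,600),interpolation=cv2.INTER_CUBIC))
```

View pics/scene0b.png

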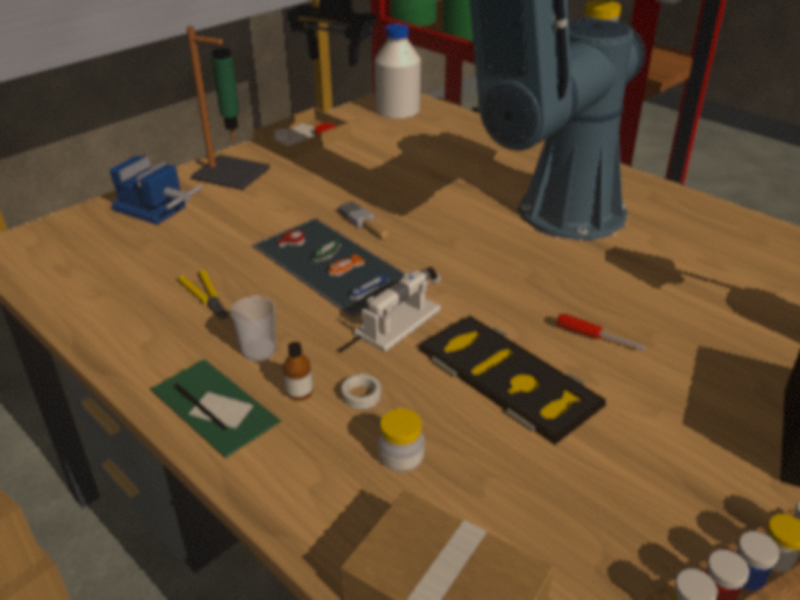

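View pics/side0b.png

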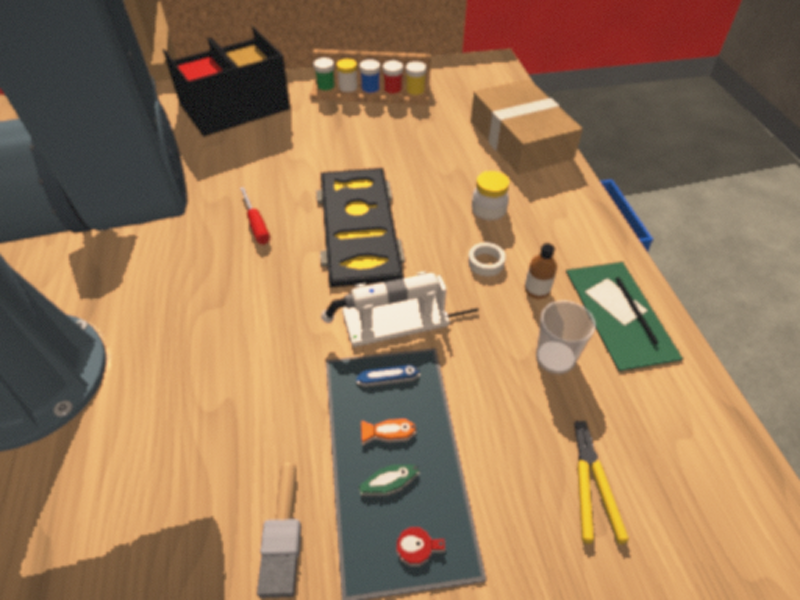

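```bash
cat > h.py <<'E'
import numpy as np, cv2, pickle
from scipy.spatial.transform import Rotation as Ro
from bench import robot
def snap(n,name=None):
    s=robot.snapshot(n); s["n"]=n
    if name: 
        cv2.imwrite(f"pics/{name}.png",s["color"][:,:,::-1]); pickle.dump(s,open(f"pics/{name}.pkl","wb"))
    return s
def load(name): return pickle.load(open(f"pics/{name}.pkl","rb"))
def ray(s,u,v):
    K=s["camera_matrix"]; a=np.array([(u-K[0,2])/K[0,0],(v-K[1,2])/K[1,1]])
    if s["n"]=="wrist":
        r=np.linalg.norm(a)+1e-12; d=np.r_[np.sin(r)*a/r,np.cos(r)]
    else: d=np.r_[a,1]; d/=np.linalg.norm(d)
    return -s["R"].T@s["t"], s["R"].T@d
def plane(s,u,v,z):
    c,d=ray(s,u,v); return c+d*(z-c[2])/d[2]
def proj(s,X):
    K=s["camera_matrix"]; p=s["R"]@X+s["t"]
    if s["n"]=="wrist":
        q=np.hypot(p[0],p[1]); r=np.arctan2(q,p[2]); p=np.r_[p[:2]/q*r,1]
    else: p=p/p[2]
    return K[0,0]*p[0]+K[0,2],K[1,1]*p[1]+K[1,2]
def tri(*obs):
    A=0;b=0
    for s,u,v in obs:
        c,d=ray(s,u,v); P=np.eye(3)-np.outer(d,d); A=A+P;b=b+P@c
    X=np.linalg.solve(A,b)
    return X,[1e3*np.linalg.norm((np.eye(3)-np.outer(ray(*o)[1],ray(*o)[1]))@(X-ray(*o)[0])) for o in obs]
def pose():
    st=robot.state(); return np.array(st["position"]),Ro.from_euler("xyz",st["tcp_rot"],degrees=True),st
def go(pos,rpy=None,R=None):
    "shift from measured pose to target, tool axes"
    p,r,st=pose()
    if R is None: R=r if rpy is None else Ro.from_euler("xyz",rpy,degrees=True)
    d=r.inv().apply(np.array(pos)-p); w=(r.inv()*R).as_rotvec(degrees=True)
    print("d",np.round(d,4),"|d|",round(float(np.linalg.norm(d)),3),"rot",np.round(w,2),"t",st["time_s"])
E
python3 - <<'E'
from h import *
s=snap("wrist"); p,r,st=pose()
print("cam in tool",r.inv().apply(-s["R"].T@s["t"]-p), "axis in tool", r.inv().apply(s["R"][2]), r.as_matrix())
s=snap("side")
for n,u,v,z in [("minnow",409,371,.016),("fish",405,429,.016),("diam",405,472,.016),("spoon",414,545,.016),("cradle",395,325,.012),("lampmid",397,290,.076),("case",363,225,.013),("matc",405,470,.004),("lens",330,315,.05)]:
    print(n,plane(s,u*.64,v*.64,z).round(3))
E
```

```text
cam in tool [ 0.0839008   0.00026826 -0.14652992] axis in tool [-3.19436741e-01 -6.65600846e-04  9.47607369e-01] [[ 9.54193318e-01  2.99190735e-01 -1.24944353e-04]
 [ 2.99190693e-01 -9.54192738e-01  1.07142147e-03]
 [ 2.01338383e-04 -1.05972540e-03 -9.99999418e-01]]
minnow [ 0.527 -0.102  0.016]
fish [ 0.504 -0.188  0.016]
diam [ 0.492 -0.245  0.016]
spoon [ 0.485 -0.331  0.016]
cradle [ 0.524 -0.015  0.012]
lampmid [ 0.53  -0.004  0.076]
case [0.512 0.209 0.013]
matc [ 0.494 -0.237  0.004]
lens [ 0.432 -0.01   0.05 ]
```

```bash
python3 -c "
from h import *
go([.53,-.2,.25],[180,0,0])"
```

```text
d [ 0.4458 -0.2254 -0.0114] |d| 0.5 rot [-0.05 -0.   17.41] t 0.25
```

Careful with the scale: shifts go in units of 25 mm and turns go in units of 5 degrees. That gives: 0.446 m is 17.84, -0.225 m is -9, 17.4 degrees is 3.48.

```bash
python3 shift.py '[{"tx":17.84,"ty":-9,"tz":-0.44,"rz":3.48},{"tx":17.84,"ty":-9,"tz":-0.44,"rz":3.48},{"tx":17.84,"ty":-9,"tz":-0.44,"rz":3.48},{"tx":17.84,"ty":-9,"tz":-0.44,"rz":3.48},{"tx":17.84,"ty":-9,"tz":-0.44,"rz":3.48}]'; python3 -c "
from h import *
go([.53,-.2,.25],[180,0,0])"
```

```text
time_s: 0.88
position: [0.3965, -0.3301, 0.2458]
tcp_rot: [180.0, -0.0, -0.0]
contact_force: [0.2, -0.9, -0.6]
gripper_width: 0.996
finger_force: 0.0
d [ 0.1334 -0.1302 -0.0042] |d| 0.186 rot [ 0.02 -0.02 -0.01] t 0.875
```

Scaled: 0.133 m is 5.32, -0.13 m is -5.2.

```bash
python3 shift.py '[{"tx":5.32,"ty":-5.2,"tz":-0.16},{"tx":5.32,"ty":-5.2,"tz":-0.16},{"tx":5.32,"ty":-5.2,"tz":-0.16},{"tx":5.32,"ty":-5.2,"tz":-0.16},{"tx":5.32,"ty":-5.2,"tz":-0.16}]'; python3 -c "
from h import *
s=snap('wrist','w1')
cv2.imwrite('pics/w1b.png',cv2.resize(s['color'][:,:,::-1],(800,600),interpolation=cv2.INTER_CUBIC))"
```

```text
time_s: 1.5
position: [0.528, -0.2017, 0.2492]
tcp_rot: [180.0, 0.0, 0.1]
contact_force: [0.9, -0.4, 0.2]
gripper_width: 1.002
finger_force: 0.0
```

View pics/w1b.png

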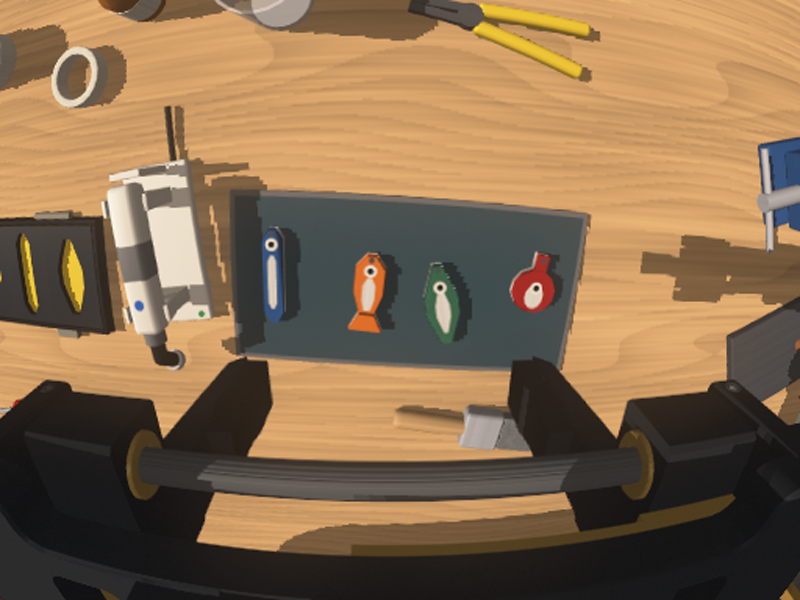

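```bash
python3 shift.py '[{"ty":-12},{"ty":-12},{"ty":-12},{"ty":-12},{"ty":-12}]'; python3 -c "
from h import *
s=snap('wrist','w2')
cv2.imwrite('pics/w2b.png',cv2.resize(s['color'][:,:,::-1],(800,600),interpolation=cv2.INTER_CUBIC))"
```

```text
time_s: 2.17
position: [0.5279, 0.0986, 0.2498]
tcp_rot: [180.0, -0.0, -0.1]
contact_force: [0.5, 0.0, 0.2]
gripper_width: 1.004
finger_force: 0.0
```

View pics/w2b.png

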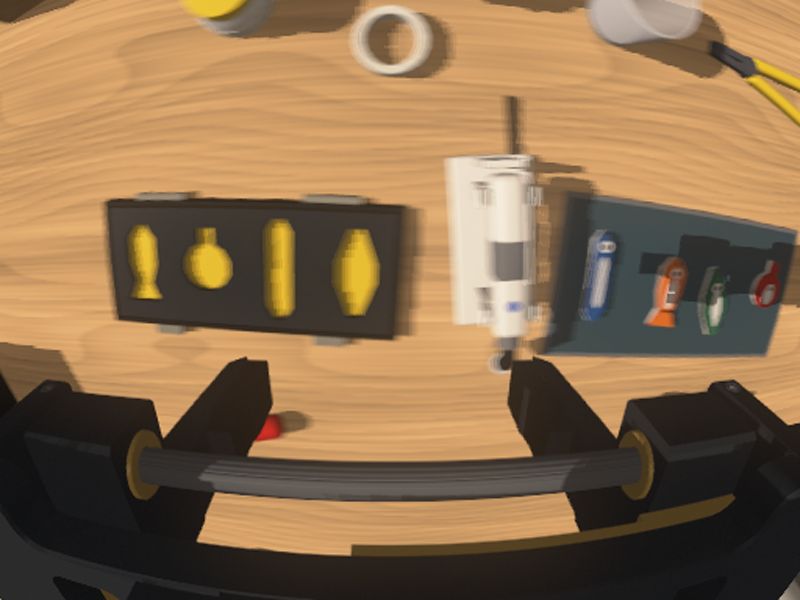

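Run:
```python
from h import *
s2=snap('wrist','w3'); s1=load('w1')
def ortho(s,z,x0,x1,y0,y1,res=.0005):
    xs=np.arange(x1,x0,-res); ys=np.arange(y1,y0,-res)   # rows: x decreasing, cols: y decreasing
    X,Y=np.meshgrid(xs,ys,indexing='ij'); P=np.stack([X,Y,np.full_like(X,z)],-1)@s["R"].T+s["t"]
    q=np.hypot(P[...,0],P[...,1]); r=np.arctan2(q,P[...,2]); K=s["camera_matrix"]
    return cv2.remap(s["color"][:,:,::-1],(K[0,0]*P[...,0]/q*r+K[0,2]).astype(np.float32),(K[1,1]*P[...,1]/q*r+K[1,2]).astype(np.float32),cv2.INTER_LINEAR)
a=ortho(s2,.076,.40,.64,-.06,.08); b=ortho(s1,.076,.40,.64,-.06,.08)
cv2.imwrite('pics/lamp.png',np.hstack([a,b]))
# yellow cavities in w3
hsv=cv2.cvtColor(ortho(s2,.006,.40,.64,.05,.36),cv2.COLOR_BGR2HSV)
m=cv2.inRange(hsv,(18,120,90),(35,255,255))
n,l,st,c=cv2.connectedComponentsWithStats(m)
for i in range(1,n):
    if st[i,4]>1000:
        pts=np.argwhere(l==i); w=np.array([.64-pts[:,0]*.0005,.36-pts[:,1]*.0005]).T
        (cx,cy),(W,H),ang=cv2.minAreaRect(w.astype(np.float32)*1000); print('cav',w.mean(0).round(4),'rect',round(cx,1),round(cy,1),round(W,1),round(H,1),round(ang,1))
```

```text
cav [0.5127 0.3299] rect 513.6 329.6 31.1 74.2 85.2
cav [0.5045 0.1925] rect 504.5 192.5 22.3 91.4 86.5
cav [0.5119 0.2608] rect 514.0 263.4 57.0 43.0 23.0
cav [0.5004 0.124 ] rect 500.1 124.0 35.6 80.2 88.0
```

View pics/lamp.png

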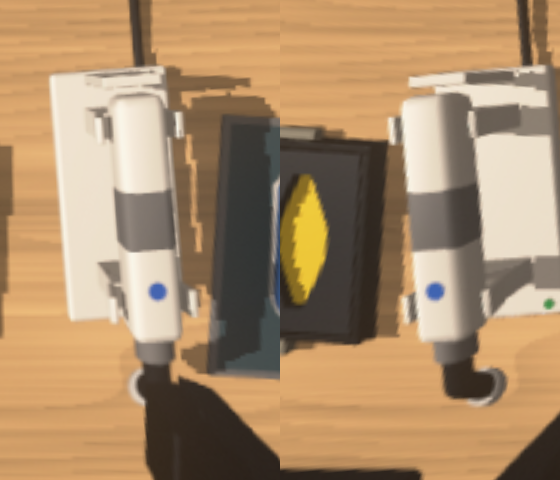

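```bash
cat >> h.py <<'E'
def ortho(s,z,x0,x1,y0,y1,res=.0005):
    xs=np.arange(x1,x0,-res); ys=np.arange(y1,y0,-res)   # rows: x decreasing, cols: y decreasing
    X,Y=np.meshgrid(xs,ys,indexing='ij'); P=np.stack([X,Y,np.full_like(X,z)],-1)@s["R"].T+s["t"]
    q=np.hypot(P[...,0],P[...,1]); r=np.arctan2(q,P[...,2]) if s["n"]=="wrist" else q/P[...,2]
    K=s["camera_matrix"]
    return cv2.remap(s["color"][:,:,::-1],(K[0,0]*P[...,0]/q*r+K[0,2]).astype(np.float32),(K[1,1]*P[...,1]/q*r+K[1,2]).astype(np.float32),cv2.INTER_LINEAR)
E
python3 - <<'E'
from h import *
s1=load('w1');s3=load('w3');
cv2.imwrite('pics/mat.png',np.vstack([ortho(s,.016,.43,.56,-.38,-.08) for s in (s1,s3)]))
E
```

```text
(no output)
```

View pics/mat.png

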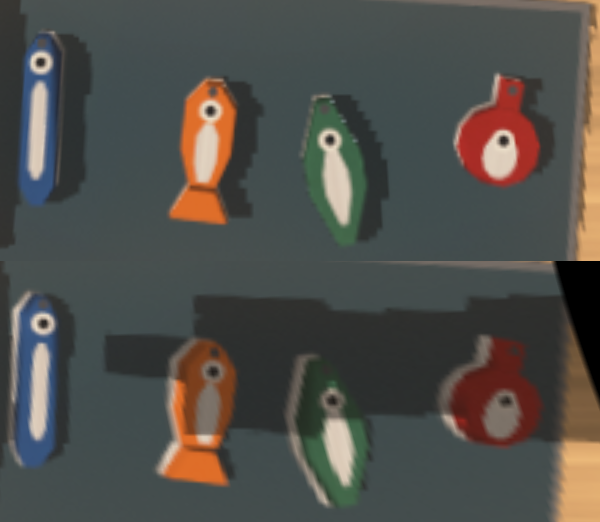

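```bash
python3 -c "
from h import *
go([.530,.0038,.12],[180,0,3.7])"
```

```text
d [0.0021 0.0972 0.1296] |d| 0.162 rot [-0.07 -0.   -3.55] t 2.275
```

Scaled: 0.13 m is 5.2, 0.097 m is 3.88, -3.6 degrees is -0.72.

```bash
python3 shift.py '[{"tx":0.08,"ty":3.88,"tz":5.2,"rz":-0.72},{"tx":0.08,"ty":3.88,"tz":5.2,"rz":-0.72},{"tx":0.08,"ty":3.88,"tz":5.2,"rz":-0.72},{"tx":0.08,"ty":3.88,"tz":5.2,"rz":-0.72}]' 0.7; python3 -c "
from h import *
go([.530,.0038,.044],[180,0,3.7])
s=snap('wrist','w4')
cv2.imwrite('pics/w4o.png',ortho(s,.076,.43,.63,-.08,.08,.0004))"
```

```text
time_s: 2.78
position: [0.5281, -0.0017, 0.1171]
tcp_rot: [-179.9, 0.3, 3.3]
contact_force: [-0.8, -0.1, 0.5]
gripper_width: 0.699
finger_force: 0.0
d [ 0.0026 -0.0053  0.0731] |d| 0.073 rot [-0.06  0.31 -0.4 ] t 2.775
```

View pics/w4o.png

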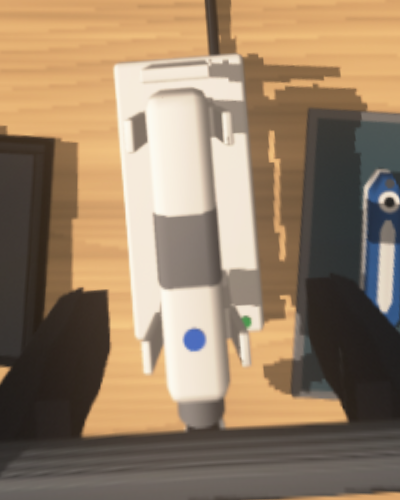

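```bash
python3 -c "
from h import *
print(pose()[0]);go([.530,.0045,.045],[180,0,4.3])"
```

```text
[ 0.52951653 -0.00084828  0.11900585]
d [ 0.001  -0.0053  0.074 ] |d| 0.074 rot [-0.03  0.12 -0.94] t 2.825
```

```bash
python3 shift.py '[{"tx":0.04,"ty":-0.2,"tz":0.8,"rz":-0.16},{"tx":0.04,"ty":-0.2,"tz":2,"rz":-0.16},{"tx":0.04,"ty":-0.2,"tz":2.96,"rz":-0.16},{"tx":0.04,"ty":-0.2,"tz":2.96,"rz":-0.16}]' 0.7; python3 -c "
from h import *
go([.530,.0045,.045],[180,0,4.3])"
```

```text
time_s: 3.32
position: [0.5307, 0.0065, 0.0456]
tcp_rot: [-180.0, 0.1, 4.4]
contact_force: [-0.2, 0.5, -0.7]
gripper_width: 0.703
finger_force: 0.0
d [-0.0008  0.002   0.0006] |d| 0.002 rot [-0.02  0.07  0.11] t 3.325
```

```bash
python3 shift.py '[{"tx":-0.04,"ty":0.08},{"tx":-0.04,"ty":0.08}]' 0.65; python3 shift.py '[{},{},{},{}]' 0.0 30; python3 -c "
from h import *
print(pose()[0]);go([.530,.0045,.045],[180,0,4.3])"
```

```text
time_s: 3.58
position: [0.5315, 0.0039, 0.0473]
tcp_rot: [179.9, -0.2, 4.4]
contact_force: [0.7, -0.4, -0.5]
gripper_width: 0.648
finger_force: 0.0
time_s: 4.08
position: [0.5302, 0.0043, 0.0456]
tcp_rot: [-180.0, 0.0, 4.4]
contact_force: [-1.0, -1.1, -0.0]
gripper_width: 0.291
finger_force: 30.0
[0.53017581 0.00434216 0.04561026]
d [-0.0002 -0.0002  0.0006] |d| 0.001 rot [-0.    0.    0.11] t 4.075
```

```bash
cat >> h.py <<'E'
E=lambda *a:Ro.from_euler("xyz",a,degrees=True)
RT0=E(180,0,4.35); PT0=np.array([.5302,.0044,.0456]); RL0=E(0,0,184.3); PL0=np.array([.5298,.0046,.050])
EYE=dict(minnow=(.5285,-.1007),fish=(.5045,-.1857),diamond=(.490,-.2457),spoon=(.4898,-.332))
LENS=np.array([.103,0,-.013])
def lamp_goal(lens,yaw=184.3,pitch=30):
    RL=E(0,pitch,yaw); PL=np.array(lens)-RL.apply(LENS)
    RLT=RL0.inv()*RT0; tLT=RL0.inv().apply(PT0-PL0)
    go(PL+RL.apply(tLT),R=RL*RLT)
def lens_now():
    p,r,_=pose(); RL=r*RT0.inv()*RL0; PL=p+r.apply(RT0.inv().apply(PL0-PT0)); return PL+RL.apply(LENS),RL.apply([-.5*3**0.5*0+.5,0,-.5*3**.5])
E
python3 shift.py '[{"tz":-2},{"tz":-4}]' ; python3 -c "
from h import *
lamp_goal([*EYE['minnow'],.09])"
```

```text
time_s: 4.32
position: [0.5292, 0.0045, 0.1457]
tcp_rot: [-180.0, 0.2, 4.4]
contact_force: [1.1, -0.1, -0.8]
gripper_width: 0.292
finger_force: 30.0
d [ 0.0764  0.1052 -0.0037] |d| 0.13 rot [-0.08 30.15  0.04] t 4.325
```

```bash
python3 shift.py '[{"tx":0.8,"ty":1.6,"tz":-0.12,"ry":1.6},{"tx":1.6,"ty":3.2,"tz":-0.16,"ry":3.2},{"tx":2.4,"ty":4.2,"tz":-0.16,"ry":4.8},{"tx":3.04,"ty":4.2,"tz":-0.16,"ry":6},{"tx":3.04,"ty":4.2,"tz":-0.16,"ry":6}]' ; python3 -c "
from h import *
print(lens_now()); lamp_goal([*EYE['minnow'],.056])
s=snap('side','s2');print(proj(s,lens_now()[0]),proj(s,np.r_[EYE['minnow'],.016]))
c=s['color'][180:300,190:330,::-1]
cv2.imwrite('pics/s2c.png',cv2.resize(c,(700,600),interpolation=cv2.INTER_CUBIC))"
```

```text
time_s: 4.95
position: [0.6124, -0.0945, 0.1479]
tcp_rot: [-179.9, -29.8, 4.3]
contact_force: [-0.3, 1.0, -0.7]
gripper_width: 0.29
finger_force: 30.0
(array([ 0.52719568, -0.10051619,  0.08909433]), array([-0.00356687,  0.00219964, -0.99999122]))
d [-0.0154  0.0002  0.029 ] |d| 0.033 rot [-0.12  0.19 -0.08] t 4.95
(np.float64(262.3719320194207), np.float64(216.27499047983054)) (np.float64(262.17533593962054), np.float64(236.97834535479097))
```

View pics/s2c.png

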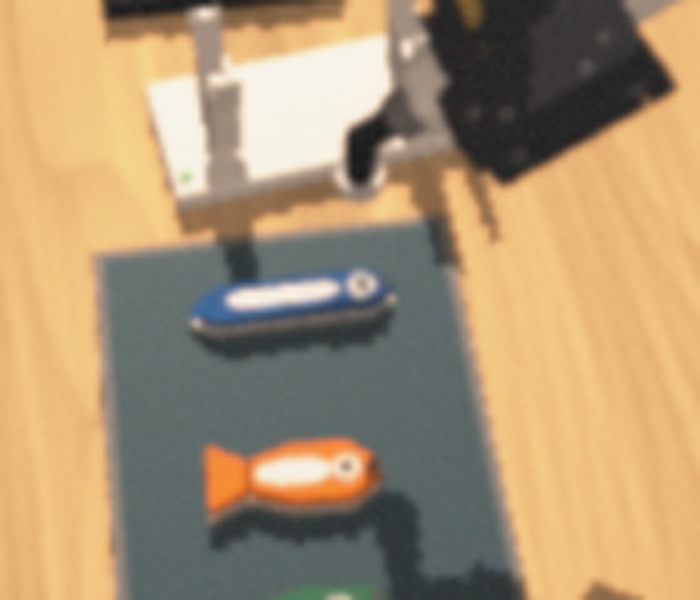

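```bash
python3 shift.py '[{"tx":-0.6,"tz":1.16},{"tx":-0.6,"tz":1.16},{"tx":-0.6,"tz":1.16}]' ; python3 -c "
from h import *
print(lens_now())"; for i in 1 2 3 4 5; do python3 shift.py '[{},{},{},{},{}]' | sed -n 1,2p; done; python3 -c "
from h import *
print(lens_now()); s=snap('side','s3')
for k in EYE:
  u,v=proj(s,np.r_[EYE[k],.016]); print(k,u,v)
cv2.imwrite('pics/s3c.png',cv2.resize(s['color'][220:380,200:320,::-1],(450,600),interpolation=cv2.INTER_CUBIC))
lamp_goal([*EYE['fish'],.056])"
```

```text
time_s: 5.38
position: [0.616, -0.0941, 0.1177]
tcp_rot: [180.0, -30.0, 4.5]
contact_force: [0.8, -0.2, -1.2]
gripper_width: 0.29
finger_force: 30.0
(array([ 0.53097353, -0.10044291,  0.05862827]), array([-2.62677778e-04,  2.64894201e-04, -9.99999930e-01]))
time_s: 6.0
position: [0.6155, -0.0945, 0.117]
time_s: 6.62
position: [0.6156, -0.0945, 0.117]
time_s: 7.25
position: [0.6156, -0.0944, 0.117]
time_s: 7.88
position: [0.6155, -0.0944, 0.1169]
time_s: 8.5
position: [0.6155, -0.0944, 0.117]
(array([ 0.5305156 , -0.10065496,  0.05781353]), array([-5.48604653e-05,  4.68213297e-04, -9.99999889e-01]))
minnow 262.17533593962054 236.97834535479097
fish 259.20376866870026 273.61312451838324
diamond 258.07829930722363 302.77933686358006
spoon 267.76743032223084 348.6082806216997
d [-0.0291  0.0829 -0.0147] |d| 0.089 rot [-0.05 -0.    0.04] t 8.55
```

View pics/s3c.png

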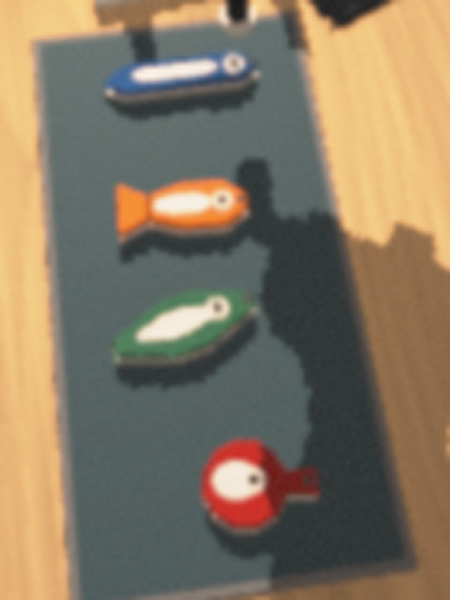

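```bash
cat >> h.py <<'E'
def jigs(s):
    hsv=cv2.cvtColor(s["color"],cv2.COLOR_RGB2HSV); o={}
    for k,lo,hi in [("minnow",(100,120,50),(120,255,255)),("fish",(5,190,70),(13,255,255)),("diamond",(60,80,40),(85,255,255)),("spoon",(172,150,50),(180,255,255))]:
        m=cv2.inRange(hsv,lo,hi); M=np.zeros_like(m); M[215:375,195:320]=m[215:375,195:320]
        n,l,st,c=cv2.connectedComponentsWithStats(M)
        if n>1:
            i=1+np.argmax(st[1:,4]); o[k]=(c[i].round(1).tolist(),int(st[i,4]))
    return o
E
python3 shift.py '[{"tx":-1.16,"ty":2,"tz":-0.6},{"tx":-1.16,"ty":3.32,"tz":-0.6},{"tx":-1.16,"ty":3.32,"tz":-0.6}]' ; python3 -c "
from h import *
print(lens_now(),jigs(load('s3')))"; for i in 1 2 3 4 5; do python3 shift.py '[{},{},{},{},{}]' | sed -n 1,2p; done; python3 -c "
from h import *
print(lens_now()); s=snap('side','s4');print(jigs(s))
lamp_goal([*EYE['diamond'],.056])"
```

```text
time_s: 8.93
position: [0.5898, -0.1825, 0.1161]
tcp_rot: [179.9, -30.1, 4.3]
contact_force: [0.6, -0.3, -0.7]
gripper_width: 0.291
finger_force: 30.0
(array([ 0.50480989, -0.18853652,  0.0568711 ]), array([ 1.29667034e-03, -8.73871671e-04, -9.99998777e-01])) {'minnow': ([233.0, 241.4], 31), 'fish': ([247.5, 277.8], 59), 'diamond': ([247.8, 309.2], 103)}
time_s: 9.55
position: [0.5895, -0.1794, 0.1155]
time_s: 10.18
position: [0.5894, -0.1797, 0.1154]
time_s: 10.8
position: [0.5894, -0.1797, 0.1155]
time_s: 11.42
position: [0.5894, -0.1797, 0.1154]
time_s: 12.05
position: [0.5894, -0.1797, 0.1155]
(array([ 0.50438826, -0.18589552,  0.0563124 ]), array([-4.36708757e-05,  4.41640111e-04, -9.99999902e-01]))
{'minnow': ([233.0, 241.3], 32), 'fish': ([247.5, 277.8], 51), 'diamond': ([246.4, 310.0], 87), 'spoon': ([271.0, 340.0], 1)}
d [-0.0165  0.0586 -0.0092] |d| 0.062 rot [-0.06  0.    0.04] t 12.1
```

Scaled: 0.059 m is 2.36, 0.04 m is 1.6.

```bash
python3 shift.py '[{"tx":-0.64,"ty":1.6,"tz":-0.36},{"tx":-0.64,"ty":2.36,"tz":-0.36},{"tx":-0.64,"ty":2.36,"tz":-0.36}]' | sed -n 1,2p; python3 -c "
from h import *
print(lens_now()); s=snap('side','s5')
cv2.imwrite('pics/s5c.png',cv2.resize(s['color'][220:380,200:320,::-1],(450,600),interpolation=cv2.INTER_CUBIC))"
```

```text
time_s: 12.48
position: [0.5759, -0.2415, 0.1155]
(array([ 0.49094466, -0.24756381,  0.05636143]), array([ 5.50269550e-04,  1.18138808e-04, -9.99999842e-01]))
```

View pics/s5c.png

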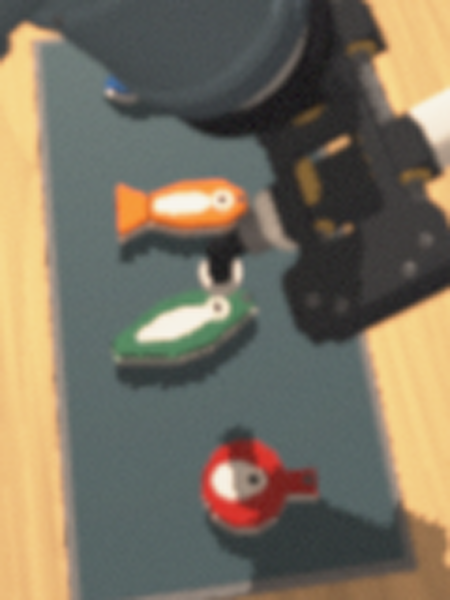

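Fish, diamond and spoon are in their earlier places (eyes at (222,200), (217,307), (254,480)); the lamp head at (222,272) is over the diamond's eye. I hold here.

```bash
for i in 1 2 3 4 5; do python3 shift.py '[{},{},{},{},{}]' | sed -n 1,2p; done; python3 -c "
from h import *
print(lens_now()); s=snap('side','s6'); a=load('s5')
# shift of each eye patch since s5
for k in ('fish','diamond','spoon'):
    u,v=map(int,proj(s,np.r_[EYE[k],.016]))
    t=a['color'][v-4:v+9,u-10:u+7]; r=cv2.matchTemplate(s['color'][v-20:v+25,u-26:u+23],t,cv2.TM_CCOEFF_NORMED); print(k,r.max().round(3),np.array(cv2.minMaxLoc(r)[3])-16)
lamp_goal([*EYE['spoon'],.056])"
```

```text
time_s: 13.15
position: [0.5757, -0.2398, 0.1153]
time_s: 13.78
position: [0.5756, -0.24, 0.1152]
time_s: 14.4
position: [0.5756, -0.2399, 0.1153]
time_s: 15.02
position: [0.5756, -0.2399, 0.1153]
time_s: 15.65
position: [0.5756, -0.2399, 0.1153]
(array([ 0.49061286, -0.24615433,  0.05611914]), array([-4.28626359e-05,  4.36031752e-04, -9.99999904e-01]))
fish 0.995 [0 0]
diamond 0.999 [0 0]
spoon 0.976 [0 0]
d [-0.0064  0.0856 -0.0036] |d| 0.086 rot [-0.06  0.    0.04] t 15.7
```

```bash
python3 shift.py '[{"tx":-0.24,"ty":2,"tz":-0.16},{"tx":-0.24,"ty":3.44,"tz":-0.16},{"tx":-0.24,"ty":3.44,"tz":-0.16}]' | sed -n 1,2p; for i in 1 2 3 4 5; do python3 shift.py '[{},{},{},{},{}]' | sed -n 1,2p; done; python3 -c "
from h import *
print(lens_now()); s=snap('side','s7'); a=load('s5')
for k in ('fish','diamond','spoon'):
    u,v=map(int,proj(s,np.r_[EYE[k],.016]))
    t=a['color'][v-4:v+9,u-10:u+7]; r=cv2.matchTemplate(s['color'][v-20:v+25,u-26:u+23],t,cv2.TM_CCOEFF_NORMED); print(k,r.max().round(3),np.array(cv2.minMaxLoc(r)[3])-16)
# return over the cradle, level, 0.1 above
go(PT0+[0,0,.10],R=RT0)"
```

```text
time_s: 16.08
position: [0.5752, -0.3293, 0.1163]
time_s: 16.7
position: [0.5751, -0.326, 0.1158]
time_s: 17.32
position: [0.5751, -0.3263, 0.1157]
time_s: 17.95
position: [0.5751, -0.3262, 0.1157]
time_s: 18.58
position: [0.5751, -0.3262, 0.1157]
time_s: 19.2
position: [0.5751, -0.3262, 0.1157]
(array([ 0.49005287, -0.33243948,  0.0565646 ]), array([-3.10669433e-05,  4.91568944e-04, -9.99999879e-01]))
fish 0.648 [-16  14]
diamond 0.767 [-10   4]
spoon 0.845 [1 0]
d [-0.0018 -0.3331 -0.0355] |d| 0.335 rot [-2.e-02 -3.e+01  6.e-02] t 19.25
```

Scaled: -0.05 m is -2, -0.23 m is -9.2, -28 degrees is -5.6.

```bash
python3 shift.py '[{"tz":-2},{"ty":-2,"tz":-2,"ry":-1},{"ty":-4.4,"tz":-2,"ry":-2.4},{"ty":-6.8,"tz":-1.8,"ry":-4},{"ty":-9.2,"tz":-1.6,"ry":-5.6}]' | sed -n 1,3p; python3 -c "
from h import *
go(PT0+[0,0,.10],R=RT0)"
```

```text
time_s: 19.88
position: [0.5376, -0.0972, 0.1515]
tcp_rot: [179.9, -1.9, 4.3]
d [ 1.000e-04 -1.019e-01  5.700e-03] |d| 0.102 rot [ 0.14 -1.89 -0.02] t 19.875
```

```bash
python3 shift.py '[{"ty":-2,"tz":0.2,"ry":-0.4},{"ty":-3.6,"tz":0.2,"ry":-0.4},{"ty":-4.08,"tz":0.2,"ry":-0.4},{"ty":-4.08,"tz":0.2,"ry":-0.4}]' | sed -n 1,3p; python3 -c "
from h import *
s=snap('side','s8'); go(PT0+[0,0,.0],R=RT0)"
```

```text
time_s: 20.38
position: [0.5299, 0.0035, 0.1455]
tcp_rot: [180.0, -0.0, 4.5]
d [ 0.0002 -0.0018  0.1   ] |d| 0.1 rot [ 0.03 -0.04  0.06] t 20.425
```

Scaled: 0.07 m is 2.8, 0.035 m is 1.4.

```bash
python3 shift.py '[{"ty":-0.04,"tz":1.4},{"ty":-0.04,"tz":2.8},{"ty":-0.04,"tz":2.8},{"ty":-0.04,"tz":2.8}]' | sed -n 1,3p; python3 -c "
from h import *
for i in range(3):
  go(PT0+[0,0,.0],R=RT0); snap('side')"
```

```text
time_s: 20.92
position: [0.5306, 0.0031, 0.0765]
tcp_rot: [180.0, -0.1, 4.3]
d [-0.0004 -0.0014  0.0309] |d| 0.031 rot [ 0.03 -0.08 -0.03] t 20.925
d [-0.0008 -0.0012  0.0314] |d| 0.031 rot [ 0.05 -0.15 -0.01] t 20.975
d [-0.001  -0.0011  0.0315] |d| 0.032 rot [ 0.06 -0.17  0.01] t 21.025
```

Scaled: 0.031 m is 1.24, 0.03 m is 1.2.

```bash
python3 shift.py '[{"tx":-0.04,"ty":-0.04,"tz":0.48},{"tx":-0.04,"ty":-0.04,"tz":0.88},{"tx":-0.04,"ty":-0.04,"tz":1.2},{"tx":-0.04,"ty":-0.04,"tz":1.24},{"tx":-0.04,"ty":-0.04,"tz":1.24}]'; python3 -c "
from h import *
go(PT0+[0,0,.0],R=RT0); snap('side')
go(PT0+[0,0,.0],R=RT0)"
```

```text
time_s: 21.7
position: [0.5285, 0.0054, 0.0448]
tcp_rot: [-180.0, 0.1, 4.4]
contact_force: [-4.1, 1.1, 10.1]
gripper_width: 0.295
finger_force: 30.0
d [ 0.0017  0.0012 -0.0008] |d| 0.002 rot [-0.02  0.05  0.08] t 21.7
d [ 0.0017  0.0012 -0.0008] |d| 0.002 rot [-0.01  0.05  0.08] t 21.75
```

Scaled: -0.001 m is -0.04, -0.0005 m is -0.02.

```bash
python3 shift.py '[{"tz":-0.02},{"tz":-0.04},{"tz":-0.04},{"tz":-0.04}]' 0.65;  python3 shift.py '[{"tz":-2},{"tz":-4.4},{"tz":-6.8},{"tz":-8},{"tz":-8}]' 1.0; python3 -c "
from h import *
go([.53,-.2,.25],[180,0,0])"
```

```text
time_s: 22.25
position: [0.5286, 0.0052, 0.0452]
tcp_rot: [-180.0, 0.0, 4.4]
contact_force: [1.3, -0.3, 0.8]
gripper_width: 0.649
finger_force: 0.0
time_s: 22.88
position: [0.5303, 0.0049, 0.2483]
tcp_rot: [179.9, -0.3, 4.4]
contact_force: [-0.1, 0.5, -0.8]
gripper_width: 0.998
finger_force: 0.0
d [-0.016   0.2043 -0.0015] |d| 0.205 rot [ 0.09 -0.34  4.41] t 22.875
```

```bash
python3 -c "
from h import *
snap('wrist','w5')"; python3 shift.py '[{"tx":-0.64,"ty":2.4,"rz":0.88},{"tx":-0.64,"ty":4.8,"rz":0.88},{"tx":-0.64,"ty":7.2,"rz":0.88},{"tx":-0.64,"ty":8.16,"rz":0.88},{"tx":-0.64,"ty":8.16,"rz":0.88}]' 1.0; python3 shift.py '[{},{}]'|sed -n 2,3p
python3 - <<'E'
from h import *
snap('wrist','w6')
a=ortho(load('w6'),.016,.43,.56,-.38,-.06)
b=ortho(load('w5'),.076,.40,.62,-.06,.08); c=ortho(load('w5'),.006,.40,.62,.05,.30)
bc=np.hstack([b,c])[:,:640]; bc=cv2.copyMakeBorder(bc,0,0,0,max(0,640-bc.shape[1]),cv2.BORDER_CONSTANT)[:340]
cv2.imwrite('pics/chk.png',np.vstack([a,bc]))
E
```

```text
time_s: 23.55
position: [0.5275, -0.2001, 0.2432]
tcp_rot: [-179.9, 0.2, -0.1]
contact_force: [-0.0, 0.8, -0.3]
gripper_width: 1.001
finger_force: 0.0
position: [0.5284, -0.1977, 0.2451]
tcp_rot: [-180.0, 0.0, 0.1]
```

View pics/chk.png

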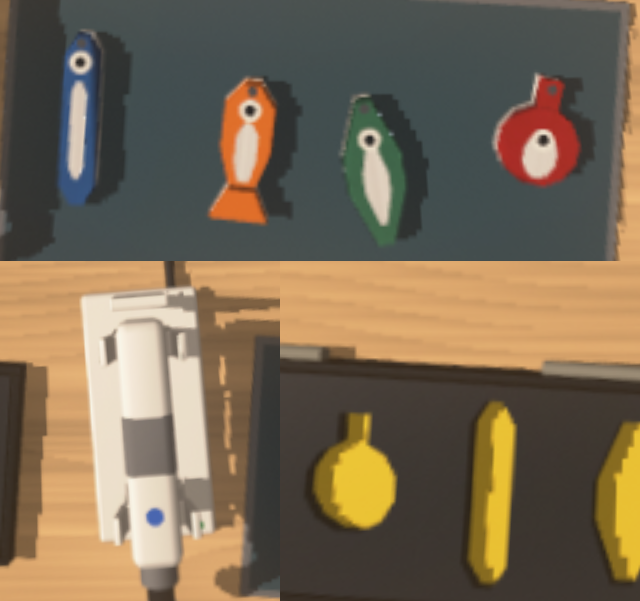

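```bash
python3 -c "
from h import *
go([.45,.225,.25],[180,0,0])"
```

```text
d [-0.0776 -0.4231 -0.0046] |d| 0.43 rot [-0.02  0.01  0.12] t 23.85
```

Careful with the scale: shifts go in units of 25 mm and turns go in units of 5 degrees. That gives: -0.3 m is -12, -0.24 m is -9.6.

```bash
python3 shift.py '[{"tx":-0.4,"ty":-2.4},{"tx":-0.8,"ty":-4.8,"tz":-0.2},{"tx":-1.2,"ty":-7.2,"tz":-0.2},{"tx":-1.6,"ty":-9.6,"tz":-0.2},{"tx":-2,"ty":-12,"tz":-0.2}]' 1.0|sed -n 2,2p;  python3 shift.py '[{"tx":-0.4,"ty":-2.4},{"tx":-1.08,"ty":-4.4},{"tx":-1.08,"ty":-4.92},{"tx":-1.08,"ty":-4.92},{"tx":-1.08,"ty":-4.92}]'|sed -n 2,3p
cat > fit.py <<'E'
from h import *
from scipy.optimize import minimize
dod=[(20/np.cos(np.pi/12)*np.cos(a),20/np.cos(np.pi/12)*np.sin(a)) for a in np.radians(np.arange(15,375,30))]
sym=lambda p:np.array(p+[(x,-y) for x,y in p[::-1]],float)
MOD=dict(minnow=[sym([(44,3),(34,9),(-34,9),(-44,3)])],fish=[sym([(36,4),(24,13),(0,13),(-18,7),(-34,15)])],
 diamond=[sym([(38,4),(9,15),(-9,15),(-38,4)])],spoon=[np.array(dod),sym([(34,5.5),(10,5.5)])])
def fit(mask,x1,y1,name,init,grow=0,S=2):
    m=mask>0
    def cost(q):
        im=np.zeros(mask.shape,np.uint8); c,s=np.cos(q[2]),np.sin(q[2])
        for P in MOD[name]:
            W=P@np.array([[c,s],[-s,c]])+q[:2]   # mm world
            px=np.stack([(y1*1e3-W[:,1])*S,(x1*1e3-W[:,0])*S],1)-.5
            cv2.fillPoly(im,[np.round(px*16).astype(np.int32)],255,cv2.LINE_AA,4)
        if grow: im=cv2.dilate(im,cv2.getStructuringElement(cv2.MORPH_ELLIPSE,(int(2*grow*S)+1,)*2))
        f=im/255.; return 1-np.minimum(f,m).sum()/np.maximum(f,m).sum()
    best=min((minimize(cost,[init[0]*1e3,init[1]*1e3,init[2]+d],method="Nelder-Mead",options=dict(initial_simplex=np.array([[init[0]*1e3+a,init[1]*1e3+b,init[2]+d+e] for a,b,e in [(0,0,0),(4,0,0),(0,4,0),(0,0,.1)]]))) for d in (-.2,-.1,0,.1,.2)),key=lambda r:r.fun)
    return best.x[0]/1e3,best.x[1]/1e3,np.degrees(best.x[2]),1-best.fun
def jigmask(img,name):
    hsv=cv2.cvtColor(img,cv2.COLOR_BGR2HSV)
    R=dict(minnow=[((98,110,30),(125,255,255))],fish=[((4,150,60),(16,255,255))],diamond=[((50,70,30),(80,255,255))],spoon=[((170,130,40),(180,255,255)),((0,150,40),(4,255,255))])[name]
    m=sum(cv2.inRange(hsv,*r) for r in R)
    m=cv2.morphologyEx(m,cv2.MORPH_CLOSE,np.ones((5,5)))
    cs,_=cv2.findContours(m,cv2.RETR_EXTERNAL,cv2.CHAIN_APPROX_NONE)
    o=np.zeros_like(m); cv2.drawContours(o,[max(cs,key=cv2.contourArea)],-1,255,-1); return o
def jigpose(s,name,cx,cy,z=.016,h=.06):
    im=ortho(s,z,cx-h,cx+h,cy-h*.75,cy+h*.75); m=jigmask(im,name)
    yx=np.argwhere(m).mean(0); x1,y1=cx+h,cy+h*.75
    return fit(m,x1,y1,name,(x1-yx[0]*.0005,y1-yx[1]*.0005,0))
CAV=dict(fish=(.513,.330),spoon=(.512,.261),minnow=(.5045,.1925),diamond=(.500,.124))
def cavpose(s,name,z=.0095,h=.06):
    cx,cy=CAV[name]; im=ortho(s,z,cx-h,cx+h,cy-.034,cy+.034)
    m=cv2.inRange(cv2.cvtColor(im,cv2.COLOR_BGR2HSV),(18,120,60),(35,255,255))
    return fit(m,cx+h,cy+.034,name,(cx,cy,0),grow=2)
E
python3 - <<'E'
from fit import *
s7=snap('wrist','w7'); s6=load('w6'); s1=load('w1')
print('TCP',pose()[0])
for k in MOD:
    e=EYE[k]; off=dict(minnow=30,fish=22,diamond=18,spoon=4)[k]/1e3
    for s in (s1,s6): print(k,np.round(jigpose(s,k,e[0]-off,e[1]),4))
    print('  cav',np.round(cavpose(s7,k),4),np.round(cavpose(s7,k,.006)[:3],4))
E
```

```text
position: [0.4774, 0.1032, 0.2508]
position: [0.4517, 0.2226, 0.2504]
tcp_rot: [180.0, -0.0, -0.0]
TCP [0.45175284 0.22238357 0.25031267]
minnow [ 0.4971 -0.0992 -2.5043  0.7346]
minnow [ 0.4981 -0.0994 -2.3711  0.7236]
  cav [ 0.505   0.1921 -3.81    0.9762] [ 0.505   0.1918 -3.8192]
fish [ 0.4835 -0.1829 -6.5739  0.9504]
fish [ 0.4836 -0.1828 -6.5778  0.9524]
  cav [ 0.5134  0.3282 -3.8694  0.9754] [ 0.5134  0.3291 -3.8005]
diamond [ 0.4737 -0.2479  8.5921  0.8945]
diamond [ 0.4737 -0.2476  8.7887  0.8955]
  cav [ 0.5008  0.1241 -3.8954  0.9654] [ 0.5005  0.1232 -3.8189]
spoon [  0.4868  -0.3297 -11.8866   0.9388]
spoon [  0.4875  -0.33   -10.9501   0.9406]
  cav [ 0.5095  0.2599 -3.6831  0.9814] [ 0.509   0.2603 -3.6319]
```

```bash
python3 -c "
from h import *
go([.4985,-.0998,.14],[180,0,-2.5])"
```

```text
d [0.0472 0.3221 0.1104] |d| 0.344 rot [0.02 0.   2.42] t 25.15
```

Scaled: 0.29 m is 11.6, 0.24 m is 9.6, 2.4 degrees is 0.48.

```bash
python3 shift.py '[{"tx":0.4,"ty":2.4,"tz":0.4},{"tx":0.8,"ty":4.8,"tz":1.2,"rz":0.4},{"tx":1.2,"ty":7.2,"tz":2,"rz":0.48},{"tx":1.6,"ty":9.6,"tz":2.8,"rz":0.48},{"tx":1.8,"ty":11.6,"tz":3.6,"rz":0.48}]' 0.5|sed -n 2,2p;  python3 shift.py '[{"tx":0.08,"ty":1.2,"tz":0.8},{"tx":0.08,"ty":1.28,"tz":0.8},{"tx":0.08,"ty":1.28,"tz":0.8},{"tx":0.08,"ty":1.28,"tz":0.8}]'|sed -n 2,3p
python3 - <<'E'
from fit import *
s=snap('wrist','w8'); print(pose()[0])
print(np.round(jigpose(s,'minnow',.4985,-.0998),4))
im=ortho(s,.016,.44,.56,-.145,-.055); m=jigmask(im,'minnow')
cv2.imwrite('pics/m8.png',cv2.resize(np.hstack([im,cv2.merge([m]*3)]),None,fx=2,fy=2))
E
```

```text
position: [0.4965, -0.0702, 0.1602]
position: [0.4974, -0.0978, 0.1413]
tcp_rot: [180.0, -0.1, -2.3]
[ 0.4974484  -0.09768461  0.14124397]
[ 0.4986 -0.0992 -2.7293  0.889 ]
```

View pics/m8.png

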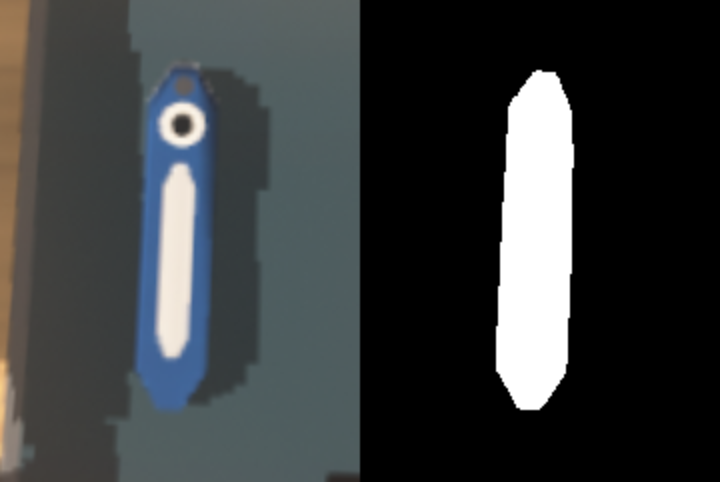

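```bash
python3 -c "
from h import *
go([.4986,-.0992,.012],[180,0,-2.7])"
```

```text
d [0.001  0.0014 0.1292] |d| 0.129 rot [ 0.02 -0.08  0.38] t 26.325
```

Scaled: 0.12 m is 4.8, 0.1 m is 4, 0.4 degrees is 0.08.

```bash
python3 shift.py '[{"tx":0.04,"ty":0.04,"tz":2,"rz":0.08},{"tx":0.04,"ty":0.04,"tz":4,"rz":0.08},{"tx":0.04,"ty":0.04,"tz":4.8,"rz":0.08},{"tx":0.04,"ty":0.04,"tz":4.8,"rz":0.08}]' |sed -n 2,2p; python3 -c "
from h import *
snap('side'); go([.4986,-.0992,.012],[180,0,-2.7])"
```

```text
position: [0.497, -0.0982, 0.0193]
d [0.0005 0.0004 0.0086] |d| 0.009 rot [-0.01  0.02 -0.02] t 26.875
```

```bash
python3 shift.py '[{"tz":0.32},{"tz":0.36},{"tz":0.36}]' |sed -n 2,2p; python3 shift.py '[{},{},{},{}]' 0 40; python3 -c "
from h import *
go([.4986,-.0992,.012],[180,0,-2.7])"; python3 shift.py '[{"tz":-1.6},{"tz":-4},{"tz":-5.2},{"tz":-5.2}]'; python3 -c "
from h import *
go([.505,.1921,.14],[180,0,-3.8])"
```

```text
position: [0.4983, -0.0996, 0.0118]
time_s: 27.75
position: [0.498, -0.0996, 0.0115]
tcp_rot: [180.0, -0.0, -2.8]
contact_force: [-0.9, -0.3, 1.9]
gripper_width: 0.194
finger_force: 40.0
d [ 0.0006 -0.0004 -0.0005] |d| 0.001 rot [ 0.   -0.   -0.09] t 27.75
time_s: 28.25
position: [0.4997, -0.1003, 0.1437]
tcp_rot: [179.9, -0.3, -2.8]
contact_force: [-0.7, 0.1, -2.2]
gripper_width: 0.191
finger_force: 40.0
d [-0.0089 -0.2923  0.0031] |d| 0.292 rot [ 0.12 -0.3   1.01] t 28.25
```

Scaled: -0.006 m is -0.24, -0.285 m is -11.4, 1 degrees is 0.2.

```bash
python3 shift.py '[{"tx":-0.08,"ty":-2.4,"rz":0.2},{"tx":-0.16,"ty":-4.8,"rz":0.2},{"tx":-0.24,"ty":-7.2,"rz":0.2},{"tx":-0.36,"ty":-9.6,"rz":0.2},{"tx":-0.36,"ty":-11.4,"rz":0.2}]' |sed -n 2,2p; python3 shift.py '[{"ty":-0.28},{"ty":-0.28,"tz":1.2},{"ty":-0.28,"tz":2.4},{"ty":-0.28,"tz":2.4},{"ty":-0.28,"tz":2.4}]' |sed -n 2,2p; python3 -c "
from h import *
snap('side'); go([.5044,.1921,.03],[180,0,-3.8])"
```

```text
position: [0.501, 0.1877, 0.1389]
position: [0.5035, 0.1919, 0.0815]
d [0.0003 0.     0.0521] |d| 0.052 rot [-0.01 -0.07 -0.03] t 29.55
```

Scaled: 0.066 m is 2.64, 0.064 m is 2.56.

```bash
python3 shift.py '[{"tz":1.2},{"tz":2},{"tz":2.32},{"tz":2.56},{"tz":2.64}]' ; python3 -c "
from h import *
snap('side'); go([.5044,.1921,.0135],[180,0,-3.8])"
```

```text
time_s: 30.18
position: [0.5039, 0.1926, 0.0159]
tcp_rot: [-180.0, -0.1, -3.8]
contact_force: [0.3, -0.9, -1.0]
gripper_width: 0.196
finger_force: 40.0
d [0.0007 0.0005 0.0023] |d| 0.002 rot [-0.01 -0.05  0.01] t 30.225
```

```bash
python3 shift.py '[{"tz":0.04},{"tz":0.072},{"tz":0.072}]'; python3 shift.py '[{},{},{}]' 0.35; python3 shift.py '[{"tz":-1.6},{"tz":-4},{"tz":-5.2},{"tz":-5.2}]'|sed -n 2,2p
python3 - <<'E'
from fit import *
s=snap('wrist','w9'); print(pose()[0])
print(np.round(jigpose(s,'minnow',.505,.1921,.018),4))
go([.45,-.19,.22],[180,0,-6.6])
E
```

```text
time_s: 30.6
position: [0.5034, 0.1926, 0.0137]
tcp_rot: [-180.0, -0.0, -3.8]
contact_force: [0.1, 0.0, -1.4]
gripper_width: 0.188
finger_force: 40.0
time_s: 30.98
position: [0.5034, 0.1926, 0.0137]
tcp_rot: [-180.0, -0.0, -3.8]
contact_force: [0.1, 1.0, -0.5]
gripper_width: 0.352
finger_force: 0.0
position: [0.5054, 0.1929, 0.1466]
[0.50390078 0.19266656 0.14438768]
[ 0.5053  0.1921 -4.214   0.6983]
d [-0.0283  0.3854 -0.0759] |d| 0.394 rot [-0.03 -0.13  2.81] t 31.525
```

```bash
python3 shift.py '[{"ty":2.4},{"tx":-0.08,"ty":4.8,"rz":0.2},{"tx":-0.2,"ty":7.2,"rz":0.56},{"tx":-0.4,"ty":9.6,"rz":0.56},{"tx":-0.48,"ty":12,"rz":0.56}]' 0.5 |sed -n 2,2p; python3 -c "
from h import *
go([.4954,-.1843,.14],[180,0,-6.6])"
```

```text
position: [0.4697, -0.1072, 0.1416]
d [0.0344 0.0737 0.0014] |d| 0.081 rot [-0.07  0.18  0.01] t 32.15
```

```bash
python3 shift.py '[{"tx":0.8,"ty":2},{"tx":1.36,"ty":2.96},{"tx":1.36,"ty":2.96},{"tx":1.36,"ty":2.96}]' |sed -n 2,2p
python3 - <<'E'
from fit import *
s=snap('wrist','w10'); print(pose()[0])
x,y,a,q=jigpose(s,'fish',.4835,-.1829); print(np.round([x,y,a,q],4)); r=np.radians(a)
for k in ('diamond','spoon'): print(k,np.round(jigpose(s,k,EYE[k][0]-.01,EYE[k][1]),4))
go([x+.012*np.cos(r),y+.012*np.sin(r),.012],[180,0,a])
E
```

```text
position: [0.4955, -0.1821, 0.1419]
[ 0.49578526 -0.18182577  0.14228662]
[ 0.4836 -0.1827 -6.5733  0.9442]
diamond [ 0.4733 -0.2476 10.2799  0.9132]
spoon [  0.4875  -0.3292 -10.9841   0.9371]
d [0.0003 0.0025 0.1303] |d| 0.13 rot [-0.08  0.14  0.03] t 32.7
```

```bash
python3 shift.py '[{"ty":0.04,"tz":2},{"ty":0.04,"tz":4},{"ty":0.04,"tz":4.8},{"ty":0.04,"tz":4.8}]' |sed -n 2,2p; python3 -c "
from h import *
snap('side'); go([.4955,-.1841,.012],[180,0,-6.6])"
```

```text
position: [0.4949, -0.1821, 0.0217]
d [-0.0005  0.0011  0.0112] |d| 0.011 rot [-0.05  0.09  0.08] t 33.25
```

```bash
python3 shift.py '[{"ty":0.04,"tz":0.32},{"ty":0.04,"tz":0.44},{"ty":0.04,"tz":0.44}]' |sed -n 2,2p; python3 shift.py '[{},{},{},{}]' 0 40; python3 -c "
from h import *
go([.4955,-.1841,.012],[180,0,-6.6])"; python3 shift.py '[{"tz":-1.6},{"tz":-4},{"tz":-5.2},{"tz":-5.2}]'; python3 -c "
from h import *
go([.5254,.3274,.14],[180,0,-3.8])"
```

```text
position: [0.4967, -0.1855, 0.0128]
time_s: 34.12
position: [0.4967, -0.1855, 0.0128]
tcp_rot: [180.0, -0.0, -6.6]
contact_force: [-1.4, 0.2, 2.4]
gripper_width: 0.277
finger_force: 40.0
d [-0.0013 -0.0012  0.0008] |d| 0.002 rot [ 0.01 -0.02  0.01] t 34.125
time_s: 34.62
position: [0.4981, -0.1864, 0.145]
tcp_rot: [179.9, -0.3, -6.6]
contact_force: [0.2, -0.8, -1.7]
gripper_width: 0.282
finger_force: 40.0
d [-0.0319 -0.5136  0.0035] |d| 0.515 rot [ 0.15 -0.28 -2.79] t 34.625
```

Scaled: -0.3 m is -12, -0.24 m is -9.6, -1 degrees is -0.2.

```bash
python3 shift.py '[{"tx":-0.16,"ty":-2.4},{"tx":-0.32,"ty":-4.8,"rz":-0.2},{"tx":-0.48,"ty":-7.2,"rz":-0.4},{"tx":-0.64,"ty":-9.6,"rz":-0.56},{"tx":-0.8,"ty":-12,"rz":-0.56}]' |sed -n 2,2p; python3 -c "
from h import *
go([.5268,.3273,.14],[180,0,-3.8])"
```

```text
position: [0.5096, 0.1167, 0.1402]
d [ 3.200e-03 -2.112e-01  1.000e-04] |d| 0.211 rot [ 0.02  0.19 -0.  ] t 35.25
```

Scaled: -0.211 m is -8.44, -0.18 m is -7.2.

```bash
python3 shift.py '[{"tx":0.04,"ty":-2.4},{"tx":0.08,"ty":-4.8},{"tx":0.12,"ty":-7.2},{"tx":0.12,"ty":-8.44},{"tx":0.12,"ty":-8.44}]' |sed -n 2,2p; python3 -c "
from h import *
go([.5268,.3273,.05],[180,0,-3.8])"
```

```text
position: [0.5263, 0.3269, 0.1396]
d [ 0.0008 -0.0006  0.0896] |d| 0.09 rot [0.08 0.2  0.2 ] t 35.875
```

Scaled: 0.1 m is 4, 0.085 m is 3.4.

```bash
python3 shift.py '[{"tx":0.04,"tz":1.6},{"tx":0.04,"tz":3.4},{"tx":0.04,"tz":4},{"tx":0.04,"tz":4}]' |sed -n 2,3p; python3 -c "
from h import *
snap('side');go([.5268,.3273,.0175],[180,0,-3.8])"
```

```text
position: [0.5281, 0.324, 0.041]
tcp_rot: [179.9, 0.2, -3.8]
d [-0.0028 -0.0025  0.0253] |d| 0.026 rot [ 0.01  0.01 -0.03] t 36.425
```

Scaled: 0.01 m is 0.4, -0.002 m is -0.08.

```bash
python3 shift.py '[{"tx":-0.08,"ty":-0.08,"tz":0.4},{"tx":-0.08,"ty":-0.08,"tz":0.4},{"tx":-0.08,"ty":-0.08,"tz":0.4}]' |sed -n 2,3p; python3 -c "
from h import *
snap('side');go([.5268,.3273,.0175],[180,0,-3.8])"
```

```text
position: [0.5275, 0.3276, 0.0332]
tcp_rot: [-180.0, -0.1, -3.8]
d [-0.0008  0.0003  0.0157] |d| 0.016 rot [-0.02 -0.06  0.02] t 36.85
```

Scaled: 0.016 m is 0.64, 0.014 m is 0.56.

```bash
python3 shift.py '[{"tx":-0.04,"tz":0.2},{"tx":-0.04,"tz":0.4},{"tx":-0.04,"tz":0.56},{"tx":-0.04,"tz":0.64},{"tx":-0.04,"tz":0.64}]'; python3 -c "
from h import *
snap('side');go([.5268,.3273,.0148],[180,0,-3.8])"
```

```text
time_s: 37.48
position: [0.5261, 0.3273, 0.0163]
tcp_rot: [180.0, 0.0, -3.8]
contact_force: [0.4, 0.2, -1.3]
gripper_width: 0.281
finger_force: 40.0
d [0.0005 0.     0.0017] |d| 0.002 rot [0. 0. 0.] t 37.525
```

Scaled: 0.0015 m is 0.06, 0.001 m is 0.04.

```bash
python3 shift.py '[{"tz":0.04},{"tz":0.06}]'|sed -n 2,4p; python3 shift.py '[{},{},{}]' 0.45; python3 shift.py '[{"tz":-1.6},{"tz":-4},{"tz":-5.2},{"tz":-5.2}]'|sed -n 2,2p
python3 - <<'E'
from fit import *
s=snap('wrist','w11'); print(pose()[0])
print(np.round(jigpose(s,'fish',.5134,.3282,.018),4))
go([.4735,-.2476,.14],[180,0,9])
E
```

```text
position: [0.5263, 0.3274, 0.0151]
tcp_rot: [-180.0, -0.0, -3.8]
contact_force: [-0.1, -0.8, -1.7]
time_s: 38.15
position: [0.5264, 0.3274, 0.0153]
tcp_rot: [-180.0, -0.0, -3.8]
contact_force: [0.1, 0.8, -0.4]
gripper_width: 0.446
finger_force: 0.0
position: [0.5282, 0.3282, 0.1485]
[0.5267736  0.32763839 0.14597882]
[ 0.5125  0.3282 -4.4896  0.9662]
d [-0.0151  0.5775  0.0054] |d| 0.578 rot [ -0.04  -0.13 -12.79] t 38.7
```

```bash
python3 shift.py '[{"ty":2.4},{"tx":-0.08,"ty":4.8},{"tx":-0.2,"ty":7.2,"rz":-0.6},{"tx":-0.32,"ty":9.6,"rz":-1.2},{"tx":-0.4,"ty":12,"rz":-1.8}]' 0.5 |sed -n 2,2p; python3 -c "
from h import *
go([.4735,-.2476,.14],[180,0,9])"
```

```text
position: [0.4945, 0.0272, 0.1429]
d [-0.0463  0.2717  0.0028] |d| 0.276 rot [-0.06  0.19 -3.68] t 39.325
```

```bash
python3 shift.py '[{"tx":-0.4,"ty":2.4},{"tx":-0.8,"ty":4.8,"rz":-0.4},{"tx":-1.2,"ty":7.2,"rz":-0.74},{"tx":-1.6,"ty":9.6,"rz":-0.74},{"tx":-1.84,"ty":10.88,"tz":0.08,"rz":-0.74}]' |sed -n 2,2p; python3 shift.py '[{},{}]'|sed -n 2,3p
python3 - <<'E'
from fit import *
s=snap('wrist','w12'); print(pose()[0])
x,y,a,q=jigpose(s,'diamond',.4735,-.2476); print(np.round([x,y,a,q],4))
go([x,y,.02],[180,0,a])
E
```

```text
position: [0.4737, -0.2486, 0.1409]
position: [0.4744, -0.2449, 0.1414]
tcp_rot: [-179.8, 0.1, 8.9]
[ 0.47476221 -0.2446743   0.14184565]
[ 0.4737 -0.2477 10.5429  0.9006]
d [-0.0013  0.003   0.1218] |d| 0.122 rot [-0.13  0.08 -1.59] t 40.25
```

```bash
python3 shift.py '[{"tx":-0.04,"ty":0.08,"tz":2,"rz":-0.08},{"tx":-0.04,"ty":0.08,"tz":4,"rz":-0.08},{"tx":-0.04,"ty":0.08,"tz":4.84,"rz":-0.08},{"tx":-0.04,"ty":0.08,"tz":4.84,"rz":-0.08}]' 0.55 |sed -n 2,2p
python3 - <<'E'
from fit import *
s=snap('wrist','w13')
try: print(np.round(jigpose(s,'diamond',.4735,-.2476),4))
except Exception as e: print(e)
go([.4737,-.2477,.012],[180,0,9])
E
```

```text
position: [0.4734, -0.2458, 0.0201]
[ 0.4748 -0.2476 10.3903  0.892 ]
d [-0.0009  0.0007  0.0097] |d| 0.01 rot [-0.08  0.06  0.41] t 40.8
```

Scaled: 0.009 m is 0.36, 0.008 m is 0.32.

```bash
python3 shift.py '[{"ty":0.04,"tz":0.32},{"ty":0.04,"tz":0.36},{"ty":0.04,"tz":0.36}]' |sed -n 2,2p; python3 shift.py '[{},{},{},{}]' 0 40; python3 -c "
from h import *
s=snap('wrist','w14')"; python3 shift.py '[{"tz":-1.6},{"tz":-4},{"tz":-5.2},{"tz":-5.2}]'; python3 -c "
from fit import *
try: print(np.round(jigpose(load('w14'),'diamond',.4735,-.2476),4))
except Exception as e: print(e)
go([.5008,.1241,.14],[180,0,-3.8])"
```

```text
position: [0.4751, -0.2497, 0.0136]
time_s: 41.68
position: [0.4748, -0.2495, 0.0132]
tcp_rot: [180.0, -0.0, 9.3]
contact_force: [-0.3, 0.3, 2.4]
gripper_width: 0.322
finger_force: 40.0
time_s: 42.22
position: [0.4762, -0.2507, 0.1455]
tcp_rot: [179.7, -0.2, 9.3]
contact_force: [-0.4, 0.4, -1.3]
gripper_width: 0.321
finger_force: 40.0
[ 0.4753 -0.2495 10.207   0.5207]
d [ 0.0849 -0.3659  0.0042] |d| 0.376 rot [ 0.22 -0.24 13.11] t 42.225
```

Scaled: -0.3 m is -12, -0.24 m is -9.6, 3 degrees is 0.6.

```bash
python3 shift.py '[{"tx":0.48,"ty":-2.4},{"tx":1.04,"ty":-4.8,"rz":0.6},{"tx":1.6,"ty":-7.2,"rz":1.4},{"tx":2.12,"ty":-9.6,"rz":2.2},{"tx":2.64,"ty":-12,"rz":2.62}]' |sed -n 2,2p; python3 -c "
from h import *
go([.501,.1241,.14],[180,0,-3.8])"
```

```text
position: [0.4899, 0.0593, 0.1409]
d [ 0.0067 -0.0655  0.0008] |d| 0.066 rot [-0.01  0.17 -0.11] t 42.85
```

```bash
python3 shift.py '[{"tx":0.16,"ty":-1.6},{"tx":0.28,"ty":-2.56},{"tx":0.28,"ty":-2.56,"tz":1.6},{"tx":0.28,"ty":-2.56,"tz":3.2},{"tx":0.28,"ty":-2.56,"tz":4}]' |sed -n 2,2p; python3 shift.py '[{},{}]'|sed -n 2,3p; python3 -c "
from h import *
go([.501,.1241,.018],[180,0,-3.8])"
```

```text
position: [0.499, 0.1207, 0.0384]
position: [0.5024, 0.1206, 0.0428]
tcp_rot: [180.0, 0.0, -3.8]
d [-0.0017 -0.0034  0.0248] |d| 0.025 rot [0.   0.03 0.  ] t 43.725
```

Scaled: 0.012 m is 0.48, -0.003 m is -0.12.

```bash
python3 shift.py '[{"tx":-0.04,"ty":-0.12,"tz":0.48},{"tx":-0.04,"ty":-0.12,"tz":0.48},{"tx":-0.04,"ty":-0.12,"tz":0.48}]' |sed -n 2,3p; python3 -c "
from h import *
snap('side');go([.501,.1241,.0175],[180,0,-3.8])"
```

```text
position: [0.5019, 0.1238, 0.0312]
tcp_rot: [-180.0, -0.0, -3.8]
d [-0.0011 -0.0003  0.0139] |d| 0.014 rot [-0.   -0.03  0.01] t 44.15
```

Scaled: 0.0145 m is 0.58, 0.013 m is 0.52.

```bash
python3 shift.py '[{"tx":-0.04,"tz":0.2},{"tx":-0.04,"tz":0.4},{"tx":-0.04,"tz":0.52},{"tx":-0.04,"tz":0.58},{"tx":-0.04,"tz":0.58}]'; python3 -c "
from h import *
snap('side');go([.501,.1241,.0152],[180,0,-3.8])"
```

```text
time_s: 44.78
position: [0.5008, 0.1238, 0.0165]
tcp_rot: [-180.0, 0.0, -3.8]
contact_force: [0.2, -0.6, -1.6]
gripper_width: 0.318
finger_force: 40.0
d [ 0.0002 -0.0004  0.0013] |d| 0.001 rot [0.   0.   0.01] t 44.825
```

Scaled: 0.001 m is 0.04.

```bash
python3 shift.py '[{"tz":0.04},{"tz":0.04}]'|sed -n 2,4p; python3 shift.py '[{},{},{}]' 0.48; python3 shift.py '[{"tz":-1.6},{"tz":-4},{"tz":-5.2},{"tz":-5.2}]'|sed -n 2,2p
python3 - <<'E'
from fit import *
s=snap('wrist','w15'); print(pose()[0])
print(np.round(jigpose(s,'diamond',.5008,.1241,.018),4))
go([.4875,-.3295,.14],[180,0,-11])
E
```

```text
position: [0.5008, 0.1238, 0.0156]
tcp_rot: [-180.0, -0.0, -3.8]
contact_force: [0.3, 0.6, -0.6]
time_s: 45.45
position: [0.5007, 0.1238, 0.0156]
tcp_rot: [-180.0, 0.0, -3.8]
contact_force: [0.3, -0.2, -0.5]
gripper_width: 0.48
finger_force: 0.0
position: [0.5028, 0.1239, 0.1484]
[0.50134467 0.1237935  0.14633289]
[ 0.5001  0.1233 -4.6112  0.8678]
d [0.0161 0.4532 0.0063] |d| 0.454 rot [-0.02 -0.13  7.21] t 46.0
```

Diamond placed. Now the spoon.

```bash
python3 shift.py '[{"ty":2.4},{"tx":0.08,"ty":4.8},{"tx":0.24,"ty":7.2,"rz":0.6},{"tx":0.4,"ty":9.6,"rz":1.2},{"tx":0.48,"ty":12,"rz":1.44}]' 0.62 |sed -n 2,2p; python3 -c "
from h import *
go([.4875,-.3295,.14],[180,0,-11])"
```

```text
position: [0.4915, -0.1776, 0.1434]
d [0.0252 0.1498 0.0031] |d| 0.152 rot [-0.08  0.18 -0.06] t 46.625
```

Scaled: 0.149 m is 5.96, 0.12 m is 4.8.

```bash
python3 shift.py '[{"tx":0.4,"ty":2.4},{"tx":0.8,"ty":4.8},{"tx":1,"ty":5.96},{"tx":1,"ty":5.96},{"tx":1,"ty":5.96}]' |sed -n 2,2p
python3 - <<'E'
from fit import *
s=snap('wrist','w16'); print(pose()[0])
x,y,a,q=jigpose(s,'spoon',.4895,-.3295); print(np.round([x,y,a,q],4))
go([x,y,.02],[180,0,a])
E
```

```text
position: [0.4882, -0.3259, 0.1437]
[ 0.48855675 -0.32562941  0.14418266]
[  0.4873  -0.3306 -10.9515   0.9155]
d [-1.000e-04  5.300e-03  1.242e-01] |d| 0.124 rot [-0.1   0.12  0.01] t 47.3
```

Scaled: 0.122 m is 4.88, 0.1 m is 4.

```bash
python3 shift.py '[{"ty":0.12,"tz":2},{"ty":0.12,"tz":4},{"ty":0.12,"tz":4.88},{"ty":0.12,"tz":4.88}]' |sed -n 2,2p
python3 - <<'E'
from fit import *
s=snap('wrist','w17')
try: print(np.round(jigpose(s,'spoon',.4895,-.3295),4))
except Exception as e: print(e)
go([.4875,-.3302,.0125],[180,0,-11])
E
```

```text
position: [0.4874, -0.3275, 0.0214]
[  0.4878  -0.3309 -10.7556   0.9283]
d [-0.0006  0.0016  0.0106] |d| 0.011 rot [-0.06  0.08  0.1 ] t 47.85
```

Scaled: 0.01 m is 0.4, 0.008 m is 0.32.

```bash
python3 shift.py '[{"ty":0.04,"tz":0.32},{"ty":0.04,"tz":0.4},{"ty":0.04,"tz":0.4}]' |sed -n 2,2p; python3 shift.py '[{},{},{},{}]' 0 40; python3 -c "
from h import *
s=snap('wrist','w18')"; python3 shift.py '[{"tz":-1.6},{"tz":-4},{"tz":-5.2},{"tz":-5.2}]'; python3 -c "
from fit import *
try: print(np.round(jigpose(load('w18'),'spoon',.4895,-.3295),4))
except Exception as e: print(e)
go([.5095,.2599,.14],[180,0,-3.8])"
```

```text
position: [0.4885, -0.3315, 0.014]
time_s: 48.72
position: [0.4884, -0.3315, 0.0138]
tcp_rot: [180.0, -0.0, -11.0]
contact_force: [-1.5, 0.2, 2.3]
gripper_width: 0.424
finger_force: 40.0
time_s: 49.28
position: [0.4896, -0.3326, 0.1462]
tcp_rot: [179.8, -0.3, -11.0]
contact_force: [-0.1, 0.3, -1.6]
gripper_width: 0.422
finger_force: 40.0
[  0.4878  -0.3318 -10.831    0.9221]
d [-0.0934 -0.5854  0.0039] |d| 0.593 rot [ 0.19 -0.25 -7.19] t 49.275
```

```bash
python3 shift.py '[{"tx":-0.36,"ty":-2.4},{"tx":-0.76,"ty":-4.8,"rz":-0.4},{"tx":-1.12,"ty":-7.2,"rz":-0.8},{"tx":-1.52,"ty":-9.6,"rz":-1.2},{"tx":-1.88,"ty":-12,"rz":-1.44}]' |sed -n 2,2p; python3 -c "
from h import *
go([.5101,.2599,.14],[180,0,-3.8])"
```

```text
position: [0.4977, -0.0256, 0.1413]
d [-0.0064 -0.2857  0.0015] |d| 0.286 rot [-0.05  0.19  0.03] t 49.9
```

Scaled: -0.285 m is -11.4, -0.24 m is -9.6.

```bash
python3 shift.py '[{"tx":-0.04,"ty":-2.4},{"tx":-0.08,"ty":-4.8},{"tx":-0.16,"ty":-7.2},{"tx":-0.24,"ty":-9.6},{"tx":-0.24,"ty":-11.4}]' |sed -n 2,2p; python3 shift.py '[{},{"tz":1.6},{"tz":3.2},{"tz":4},{"tz":4}]'|sed -n 2,3p; python3 -c "
from h import *
snap('side');go([.5101,.2599,.018],[180,0,-3.8])"
```

```text
position: [0.5104, 0.259, 0.1409]
position: [0.5106, 0.2557, 0.0414]
tcp_rot: [179.9, 0.3, -3.8]
d [-0.0021 -0.0035  0.0251] |d| 0.025 rot [ 0.03  0.08 -0.03] t 51.2
```

Scaled: 0.012 m is 0.48, -0.003 m is -0.12.

```bash
python3 shift.py '[{"tx":-0.08,"ty":-0.12,"tz":0.48},{"tx":-0.08,"ty":-0.12,"tz":0.48},{"tx":-0.08,"ty":-0.12,"tz":0.48}]' |sed -n 2,3p; python3 -c "
from h import *
snap('side');go([.5101,.2599,.018],[180,0,-3.8])"
```

```text
position: [0.5107, 0.2603, 0.0321]
tcp_rot: [-180.0, -0.1, -3.8]
d [-0.0007  0.0004  0.0142] |d| 0.014 rot [-0.02 -0.06  0.02] t 51.625
```

```bash
python3 shift.py '[{"tx":-0.04,"tz":0.2},{"tx":-0.04,"tz":0.4},{"tx":-0.04,"tz":0.52},{"tx":-0.04,"tz":0.58},{"tx":-0.04,"tz":0.58}]'; python3 -c "
from h import *
snap('side');go([.5101,.2599,.0158],[180,0,-3.8])"
```

```text
time_s: 52.25
position: [0.5095, 0.2601, 0.017]
tcp_rot: [180.0, -0.0, -3.8]
contact_force: [0.9, -0.3, -0.7]
gripper_width: 0.424
finger_force: 40.0
d [0.0006 0.0001 0.0012] |d| 0.001 rot [ 0. -0.  0.] t 52.3
```

```bash
python3 shift.py '[{"tz":0.04},{"tz":0.04}]'|sed -n 2,4p; python3 shift.py '[{},{},{}]' 0.56; python3 shift.py '[{"tz":-1.6},{"tz":-4},{"tz":-6.4},{"tx":-2,"tz":-8},{"tx":-2.4,"ty":1.2,"tz":-8.8}]'|sed -n 2,2p; python3 shift.py '[{},{},{}]' 1.0|sed -n 2,3p;python3 - <<'E'
from fit import *
s=snap('wrist','w19'); print(pose()[0])
for k in CAV: print(k,np.round(jigpose(s,k,*CAV[k],.018),4),np.round(cavpose(load('w7'),k),4))
sd=snap('side','s9')
a=ortho(s,.018,.43,.58,.08,.37); b=ortho(s,.076,.43,.58,-.08,.05)
c=cv2.resize(sd['color'][90:230,180:320,::-1],(290,290),interpolation=cv2.INTER_CUBIC)
b=cv2.resize(b,(290,290)); cv2.imwrite('pics/fin.png',np.vstack([a[:,:580],np.hstack([b,c])]))
E
```

```text
position: [0.5096, 0.2601, 0.0162]
tcp_rot: [-180.0, -0.0, -3.8]
contact_force: [1.7, -0.2, 0.6]
time_s: 52.92
position: [0.5092, 0.2601, 0.016]
tcp_rot: [180.0, 0.0, -3.8]
contact_force: [-0.3, 0.2, 0.1]
gripper_width: 0.557
finger_force: 0.0
position: [0.4463, 0.2354, 0.2386]
position: [0.4474, 0.2343, 0.2349]
tcp_rot: [180.0, 0.1, -3.8]
[0.44740175 0.23428786 0.23490369]
fish [ 0.5123  0.3279 -4.5585  0.9666] [ 0.5134  0.3282 -3.8694  0.9754]
spoon [ 0.5075  0.26   -4.7168  0.8848] [ 0.5095  0.2599 -3.6831  0.9814]
minnow [ 0.5028  0.193  -3.5041  0.6986] [ 0.505   0.1921 -3.81    0.9762]
diamond [ 0.5003  0.1238 -4.7934  0.86  ] [ 0.5008  0.1241 -3.8954  0.9654]
```

View pics/fin.png

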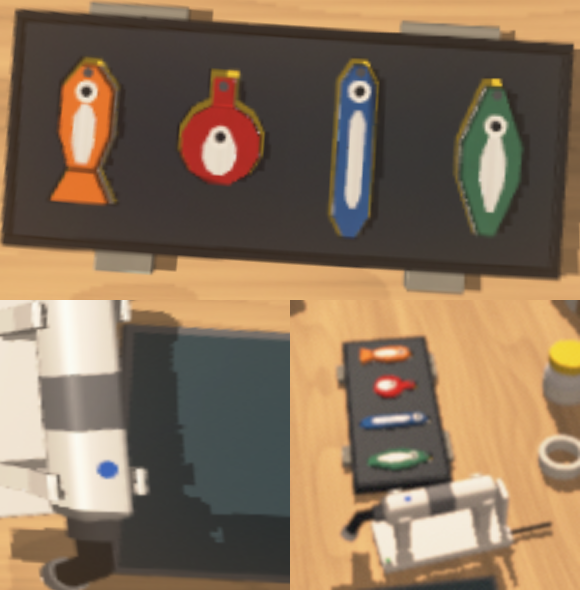

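```bash
python3 -c "
from bench import robot
print(robot.close_job())"
```

```text
the job is handed in; nothing more can be done
None
```

I shone the lamp on all four eyes in order, laid it back in its cradle, put each jig face up in its own cavity, and handed the job in; no verdict came back, but the last pictures show everything in place.

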